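# Rebalance the bond arm of a wire bonder with ring weights

### The job

The wire bonder's arm carries a new head and has dropped head-down: balance it again. Press ring weights from the white tray down over the spindle at the arm's tail, past its spring catch and home on the pan (as many as it takes), and slide the brass trim weight along the arm until the arm floats level and steady with nothing touching it. The arm hangs on a delicate flexure, so never load or squeeze it with more than 15 N; leave spare weights lying on their tray and everything else on the bench where it is.

Things in the scene. Friction and masses are not known exactly. Their poses are not given: they have to be found in the camera images.
- bonder: fixed cream base of the bonder, 100 x 540 x 20 mm, with all that it carries; origin on the bench under the arm's pivot. The arm runs along the base's y: head towards -y, tail with pan and spindle towards +y. The flexure stands 15 N at most anywhere on the arm, pushes as well as squeezes of the trim weight.
- pivot (a point): the pivot, 115 mm above the bench, on the middle line of the arm (aluminium bar 12 mm wide in x, 14 mm high, reaching 190 mm to the tail end). A fork of two 12 mm cheeks stands 27 mm either side of it in x, 130 mm high.
- index_plate (a point): top of the upright index plate past the arm's tail, 30 mm wide in x, 6 mm thick, fixed to the base 52 mm beyond the spindle; at level the arm's red pointer stands at its black line
- beam (a joint): tilt of the arm, rad: 0 level, negative head down (tail up), positive tail down; rigid stops at -0.06 and +0.06. It swings freely on a soft flexure (about 0.55 N m/rad) and settles in about 1.5 s. It starts head-down; the head's mass is not known. Balance always needs one or two rings plus the trim weight.
- spindle_seat (a point): centre of the top face of the counterweight pan (29 mm disc) at the tail, 170 mm from the pivot and 18 mm above it; moves with the arm. The spindle rises from here along this z: 10 mm thick, coned above 36 mm to a tip at 41 mm. A first ring that is home has its centre 6 mm above the seat, a second 18 mm.
- spindle_catch (a point): spring catch on the spindle, 31 mm above the seat: two brass balls, one each side in x, 2.3 mm proud. A ring's underside meets them 33 mm above the seat and must be pushed over: about 5 N at first, then 1 N over the rest of its 12 mm; beneath them it slides freely. The arm gives way under the push until its rigid tail-down stop takes it.
- trim_tab (a point): centre of the black upright thumb tab (22 mm wide in x, 10 mm thick along the arm, 30 mm high) on the brass trim weight (230 g, 34 mm wide, 40 mm along the arm, top 15 mm below this point). The point is 28.5 mm above the arm's middle line. The weight slides along the arm under about 1.3 N of drag and stays where it is left.
- trim (a joint): place of the trim weight along the arm, m: 0 is the end of travel nearest the pivot (tab 30 mm from it), 0.07 the end nearest the pan (tab 100 mm from the pivot). Outwards makes the tail heavier. The full travel is worth 1.5 rings on the pan.
- weight_tray: fixed white tray 70 x 270 x 8 mm on which the ring weights lie in a row along its y; origin under its centre, on the bench
- ring0_center (a point): loose ring-shaped counterweight, polished steel, 63 g, outer diameter 32 mm, bore 13 mm, 12 mm thick, lying flat on the tray. This point is its centre, half-way up, z along its axis. All three are alike.
- ring1_center (a point): loose ring-shaped counterweight, polished steel, 63 g, outer diameter 32 mm, bore 13 mm, 12 mm thick, lying flat on the tray. This point is its centre, half-way up, z along its axis. All three are alike.
- ring2_center (a point): loose ring-shaped counterweight, polished steel, 63 g, outer diameter 32 mm, bore 13 mm, 12 mm thick, lying flat on the tray. This point is its centre, half-way up, z along its axis. All three are alike.
- tweezers: steel tweezers, 110 mm long, lying flat; a bystander, to be left alone
- screwdriver: small screwdriver with a red handle, 150 mm; a bystander, to be left alone
- wire_spool: brass wire spool, 52 mm wide, 24 mm high; a bystander, to be left alone
- flux_vial: small amber glass vial with a black cap, 30 mm wide, 55 mm high; a bystander, to be left alone
- loupe: black eye loupe, 44 mm wide, 28 mm high; a bystander, to be left alone
- brush: blue-handled brush, 120 mm; a bystander, to be left alone
Not all that is in view belongs to the job. Leave any pink look-alike of the part that bears ring1_center alone.

How it is judged:
By the outcome, as a careful person would: the job done as asked, in the order asked, and still so for the second after the job is handed in, with the robot touching nothing.
It also fails if it takes over 72 s, if anything falls off the work surface, if the arm or the gripper's body presses on something with over 40 N, if the wrist force passes 120 N, or if a joint passes its speed limit or range.

### The arm

A 6-joint arm with a two-finger parallel gripper is mounted at the origin on the work surface. World frame = base frame: x ahead of the robot, y to its left, z up, the work surface at z = 0. Lengths are in m, angles in rad, forces in N, time in s.
With the tool pointing down it reaches from about 0.35 to 0.95 m from the base axis. Payload 17.4 kg.
Tool frame: the origin (TCP) lies at the very end of the fingers, on their centre line; the grasp point (between the pads) lies 19 mm behind it (grasp_offset is the z of the grasp point in the tool frame, in m); z points along the fingers, y is the direction in which the jaws open and shut (so a half turn about z gives the same grasp; the last joint's range is limited). The gripper opens to 93 mm and grips with 3 to 60 N. Pads are 15 mm wide; open, the fingers measure 128 mm over their backs; the gripper's body (75 mm by 188 mm) begins 65 mm behind the grasp point.
Start: joints at [-1.21, 0.116, 1.442, -0, 1.584, -0.038], TCP at [0.262, -0.622, 0.219] pointing down, gripper open.
Joint ranges: [-2.83, 2.83], [-0.83, 2.19], [0.07, 2.5], [-1.14, 4.28], [0.01, 3], [-2.97, 2.97]. Speed limits (rad/s): [1.89, 1.89, 2.22, 3.14, 3.14, 3.14].

### API

Orientations are given as [roll, pitch, yaw] about the fixed x, y, z axes, in that order (R = Rz(yaw) Ry(pitch) Rx(roll)).
In Python, from plant import get_obs, snapshot, job_done, grasp_offset gives the robot as it stands.
- The arm moves only by the tool drive_tool, never from a script. Its argument "commands" is one flat list of numbers, 5 for each row, row after row: the shift along the tool's x, y, z in m, then the turn about the tool's z in rad, then the gripper command: -1 is fully open, 1 is shut, values between are in proportion. A call has 1 to 5 rows; each row is the pose to reach, as a shift and turn from the pose commanded when the call began, along the tool's axes at that moment; what a row does not reach only later rows make up. A row lasts 1/12 s, in which the tool goes at most 41.7 mm and 7.16 degrees, less where a joint would pass 70% of its speed; a pose out of reach is approached as far as the arm can. A call with a gripper value outside its range is refused whole. The fingers move at their own pace and stop on an object; the grip force is fixed at half the most. Time passes only in rows, so rows that repeat a pose let the fingers close. It gives the time, the measured TCP pose, the force and the opening at its end, in the units of the state.
- get_obs(): the state, without advancing time (a new reading comes with each control period).
- snapshot(name): name is "scene" or "top" or "wrist"; returns a dict with "frame" (420x560x3 uint8, blue, green, red), "mtx" (3x3 intrinsics, pixels), "T" (4x4, takes a point from camera to world coordinates). Camera axes: x right, y up, looking along -z (the intrinsics and any distortion apply to the point x, -y, -z); pixel columns grow to the right and rows downward; lengths in m; the calibration is good to about 2 mm. A picture is of the moment at which its call begins. There is no depth.
- job_done(): hands the job in, once; it reports no verdict.
The state is a dict: "t": time; "joint_pos": joint angles; "qvel": joint speeds; "effort": joint torques, N m; "position": TCP position; "eef_rot": TCP orientation; "ft_force": force on the tool from outside, world axes, zero at the start; "moment": the same for the moment, N m; "opening": finger opening in m.
Only numpy, scipy, OpenCV 4.12 (cv2) and the standard library are available. Lean on these libraries where they do the work, as an engineer would, in place of code of your own. Each camera call takes 0.05 s, during which the arm holds its last target. There are 200 camera calls.

## Working session

There is one attempt and no reset: what is moved stays moved. The work goes in short steps, Python scripts to look and compute and a tool call to move; the robot and the scene stay as the last step left them, time stands still between calls to the robot, and variables do not carry over. Pictures are saved under pics/ and viewed, about 8 in all and at most 12, crops included, and the job is handed in when it is done.

Besides the shell and the picture viewer there is one more tool, called after "Request:" as a command line: name --argument value ..., lists and objects as JSON in quotes. drive_tool: Moves the arm, as the interface text tells. Its arguments: {"type":"object","properties":{"commands":{"type":"array"}},"required":["commands"]}

```bash
ls; mkdir -p pics; cat > h.py <<'E'
import numpy as np, cv2
from plant import get_obs, snapshot, job_done, grasp_offset
def snap(n,f=None):
    s=snapshot(n)
    if f: cv2.imwrite('pics/'+f,s['frame'])
    np.savez('pics/last_'+n,**{k:np.array(v) for k,v in s.items()})
    return s
def ray(s,u,v):
    K=np.array(s['mtx']);T=np.array(s['T'])
    p=np.linalg.inv(K)@[u,v,1]
    d=T[:3,:3]@[p[0],-p[1],-p[2]]
    return T[:3,3],d/np.linalg.norm(d)
def atz(s,u,v,z):
    o,d=ray(s,u,v);return o+d*(z-o[2])/d[2]
def proj(s,P):
    K=np.array(s['mtx']);T=np.array(s['T'])
    c=T[:3,:3].T@(np.array(P)-T[:3,3]);p=K@[c[0],-c[1],-c[2]];return p[:2]/p[2]
def tri(*r):
    A=0;b=0
    for o,d in r:
        M=np.eye(3)-np.outer(d,d);A=A+M;b=b+M@o
    return np.linalg.solve(A,b)
E
python3 - <<'E'
from h import *
o=get_obs();print(o,grasp_offset)
a=snap('top','top.png');b=snap('scene','scene.png')
for s in(a,b):print(s['mtx'],np.round(s['T'],3))
E
```

```text
pics
{'t': 0.0, 'joint_pos': array([-1.20981540e+00,  1.16471638e-01,  1.44228482e+00, -3.35347111e-06,
        1.58400401e+00, -3.78150066e-02]), 'qvel': array([ 0.00040539,  0.00211586,  0.00053892, -0.00037232,  0.00023993,
       -0.00027639]), 'effort': array([-1.26769552e-03, -7.21256089e+01, -6.22608876e+01,  7.79513083e-02,
        2.38620298e-02, -1.05546810e-04]), 'position': array([ 0.2620141 , -0.62183869,  0.21790272]), 'eef_rot': array([-3.14042554e+00, -4.07996391e-05,  3.98795871e-01]), 'ft_force': array([-0.24137194,  0.18750455, -0.15479172]), 'moment': array([0.0017272 , 0.02492762, 0.05341378]), 'opening': 0.09291100882577329} -0.0188
[[442.89205544   0.         274.55358863]
 [  0.         442.89205544 212.42244621]
 [  0.           0.           1.        ]] [[ 0.012  0.988 -0.154  0.419]
 [-1.     0.016  0.023 -0.026]
 [ 0.025  0.153  0.988  1.168]
 [ 0.     0.     0.     1.   ]]
[[533.38946641   0.         279.2355749 ]
 [  0.         533.38946641 207.13015995]
 [  0.           0.           1.        ]] [[-0.817 -0.413  0.403  1.08 ]
 [ 0.577 -0.6    0.554  0.631]
 [ 0.013  0.685  0.728  1.022]
 [ 0.     0.     0.     1.   ]]
```

View pics/top.png

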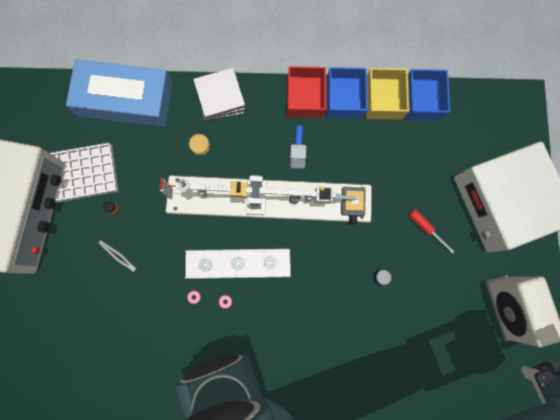

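View pics/scene.png

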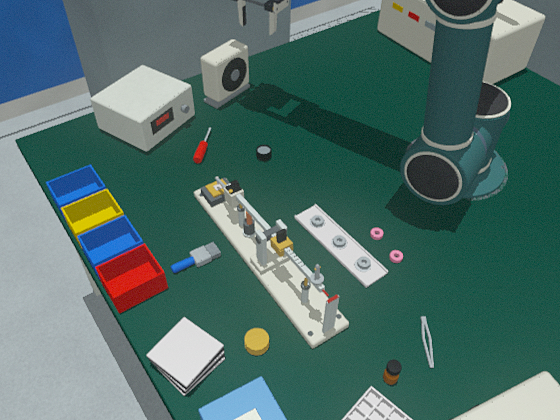

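The top view shows the tray with rings near (206,265), (238,264) and (270,263). The base runs from (168,190) to (371,205) with its tail at the left (+y), and the pan is near (182,184). The pink look-alikes are at (194,297) and (225,302). I'll enlarge both views.

```bash
python3 - <<'E'
import cv2,numpy as np
a=cv2.imread('pics/top.png')[165:285,150:310];b=cv2.imread('pics/scene.png')[195:345,205:405]
A=cv2.resize(a,(400*2,600),interpolation=cv2.INTER_CUBIC);B=cv2.resize(b,(800,600),interpolation=cv2.INTER_CUBIC)
cv2.imwrite('pics/ca.png',A);cv2.imwrite('pics/cb.png',B)
from h import *
a=np.load('pics/last_top.npz')
for n,u,v,z in [('r',206,265,.02),('r',238,264,.02),('r',270,263,.02),('pan',182,184,.13),('tab',238,187,.14),('base c1',168,177,.02),('c2',371,185,.02),('c3',371,221,.02),('c4',167,210,.02)]:print(n,atz(a,u,v,z).round(4))
E
```

```text
r [0.4587 0.1212 0.02  ]
r [0.4623 0.0393 0.02  ]
r [ 0.4659 -0.043   0.02  ]
pan [0.646 0.171 0.13 ]
tab [0.6389 0.0369 0.14  ]
base c1 [0.6883 0.2295 0.02  ]
c2 [ 0.6761 -0.3094  0.02  ]
c3 [ 0.5793 -0.3073  0.02  ]
c4 [0.6    0.2278 0.02  ]
```

View pics/ca.png

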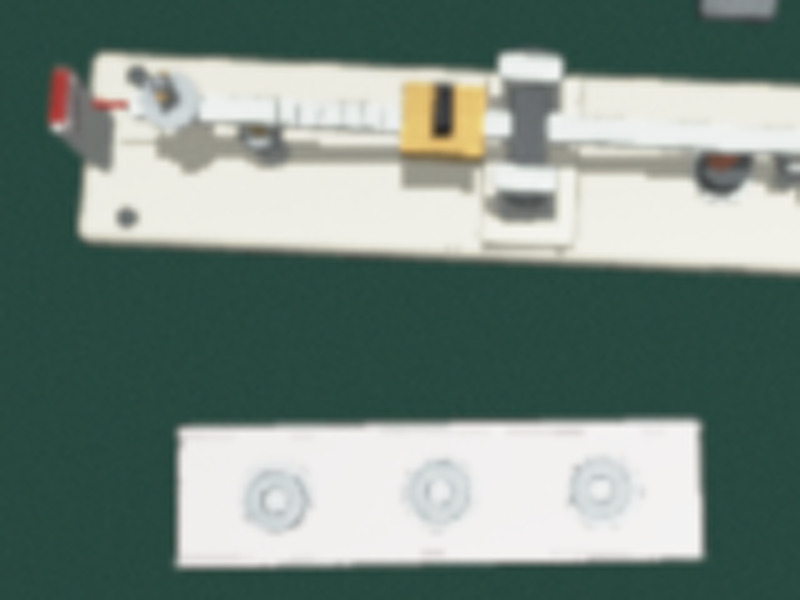

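View pics/cb.png

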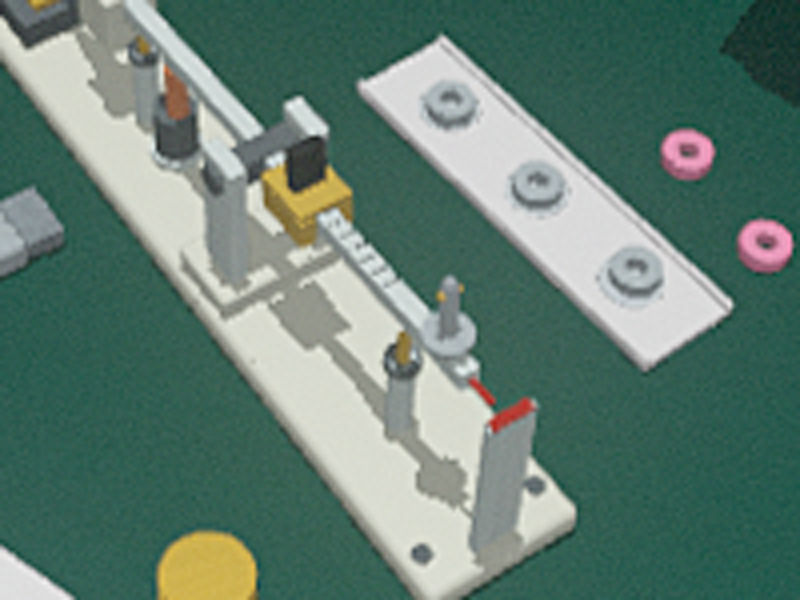

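Both crops agree: the rings lie on the tray, the spindle and tip stand at the tail beside the red-topped index plate, and the tab is close to the pivot. In the scene crop the spindle tip is at (450,281) and the tab centre at (307,158). I'll triangulate these.

```bash
python3 - <<'E'
from h import *
a=np.load('pics/last_top.npz');b=np.load('pics/last_scene.npz')
A=lambda x,y:ray(a,150+x/5-.4,165+y/5-.4)
B=lambda x,y:ray(b,205+x/4-.4,195+y/4-.4)
for n,p,q in [('r0',(275,499),(637,268)),('r1',(439,491),(538,184)),('r2',(600,488),(451,101)),('tip',(163,92),(450,281)),('pan',(167,100),(449,332)),('tabtop',(443,88),(307,137)),('platetop',(61,97),(513,413)),('cheekR',(530,65),(224,153)),('cheekL',(527,178),(306,113))]:
    P=tri(A(*p),B(*q));print(n,P.round(4),(proj(a,P)-proj(a,P)*0-np.array([150+p[0]/5-.4,165+p[1]/5-.4])).round(2))
o=get_obs();w=snap('wrist');T=w['T'];print(T.round(3),w['mtx'])
E
```

```text
r0 [0.4607 0.1249 0.017 ] [ 0.17 -0.16]
r1 [0.4662 0.0406 0.0147] [ 0.25 -0.24]
r2 [ 0.4688 -0.0426  0.0161] [ 0.26 -0.26]
tip [0.6397 0.1602 0.1771] [ 0.71 -0.67]
pan [0.6427 0.1653 0.1428] [ 0.39 -0.36]
tabtop [0.6425 0.036  0.1705] [-0.48  0.48]
platetop [0.6441 0.2173 0.1359] [ 0.08 -0.07]
cheekR [ 0.6652 -0.0049  0.1323] [ 0.35 -0.36]
cheekL [ 0.6104 -0.0045  0.1306] [ 0.35 -0.36]
[[ 0.388  0.883  0.263  0.335]
 [-0.922  0.372  0.109 -0.591]
 [-0.001 -0.285  0.959  0.384]
 [ 0.     0.     0.     1.   ]] [[374.74490957   0.         282.99066471]
 [  0.         374.74490957 206.94495693]
 [  0.           0.           1.        ]]
```

```bash
cat >> h.py <<'E'
def plan(p0,y0,p1,y1,g=-1.,step=.04,rot=.12):
    """split straight move (world, tool down) into calls of 5 rows; print tool-frame rows"""
    p0=np.array(p0);p1=np.array(p1)
    n=int(np.ceil(max(np.linalg.norm(p1-p0)/step,abs(y1-y0)/rot,1)))
    P=[p0+(p1-p0)*k/n for k in range(n+1)];Y=[y0+(y1-y0)*k/n for k in range(n+1)]
    c,yc=p0,y0
    for i in range(1,n+1,5):
        rows=[];x=np.array([np.cos(yc),np.sin(yc),0]);y=np.array([np.sin(yc),-np.cos(yc),0])
        for k in range(i,min(i+5,n+1)):
            d=P[k]-c;rows+=[round(x@d,3),round(y@d,3),round(-d[2],3),round(-(Y[k]-yc),3),g]
        print(rows)
        d=rows[-5:];c=c+x*d[0]+y*d[1]-np.array([0,0,d[2]]);yc=yc-d[3]
    print('end',c.round(4),round(yc,4))
E
python3 - <<'E'
from h import *
plan([.262,-.6218,.2179],.3988,[.4607,.1249,.15],1.56,-.1)
E
```

```text
[np.float64(0.024), np.float64(-0.031), np.float64(0.003), -0.058, -0.1, np.float64(0.047), np.float64(-0.061), np.float64(0.007), -0.116, -0.1, np.float64(0.071), np.float64(-0.092), np.float64(0.01), -0.174, -0.1, np.float64(0.095), np.float64(-0.122), np.float64(0.014), -0.232, -0.1, np.float64(0.118), np.float64(-0.153), np.float64(0.017), -0.29, -0.1]
[np.float64(0.032), np.float64(-0.022), np.float64(0.003), -0.058, -0.1, np.float64(0.063), np.float64(-0.045), np.float64(0.007), -0.116, -0.1, np.float64(0.094), np.float64(-0.067), np.float64(0.01), -0.174, -0.1, np.float64(0.126), np.float64(-0.09), np.float64(0.014), -0.233, -0.1, np.float64(0.157), np.float64(-0.112), np.float64(0.017), -0.291, -0.1]
[np.float64(0.037), np.float64(-0.013), np.float64(0.003), -0.058, -0.1, np.float64(0.073), np.float64(-0.025), np.float64(0.007), -0.116, -0.1, np.float64(0.11), np.float64(-0.038), np.float64(0.01), -0.174, -0.1, np.float64(0.146), np.float64(-0.05), np.float64(0.014), -0.232, -0.1, np.float64(0.183), np.float64(-0.063), np.float64(0.017), -0.29, -0.1]
[np.float64(0.039), np.float64(-0.002), np.float64(0.003), -0.058, -0.1, np.float64(0.077), np.float64(-0.003), np.float64(0.007), -0.116, -0.1, np.float64(0.116), np.float64(-0.005), np.float64(0.01), -0.174, -0.1, np.float64(0.154), np.float64(-0.006), np.float64(0.014), -0.232, -0.1, np.float64(0.193), np.float64(-0.008), np.float64(0.017), -0.29, -0.1]
end [0.4606 0.125  0.1499] 1.5598
```

Request:
drive_tool --commands '[0.024, -0.031, 0.003, -0.058, -0.1, 0.047, -0.061, 0.007, -0.116, -0.1, 0.071, -0.092, 0.01, -0.174, -0.1, 0.095, -0.122, 0.014, -0.232, -0.1, 0.118, -0.153, 0.017, -0.29, -0.1]'

```text
t: 0.57
position: [0.3115, -0.4334, 0.2009]
eef_rot: [-3.141, -0.0, 0.691]
ft_force: [0.6, -0.6, 0.3]
opening: 0.0641
```

Request:
drive_tool --commands '[0.032, -0.022, 0.003, -0.058, -0.1, 0.063, -0.045, 0.007, -0.116, -0.1, 0.094, -0.067, 0.01, -0.174, -0.1, 0.126, -0.09, 0.014, -0.233, -0.1, 0.157, -0.112, 0.017, -0.291, -0.1]'

```text
t: 0.98
position: [0.3613, -0.2471, 0.1843]
eef_rot: [3.142, -0.0, 0.982]
ft_force: [0.5, 0.4, 0.3]
opening: 0.0514
```

Request:
drive_tool --commands '[0.037, -0.013, 0.003, -0.058, -0.1, 0.073, -0.025, 0.007, -0.116, -0.1, 0.11, -0.038, 0.01, -0.174, -0.1, 0.146, -0.05, 0.014, -0.232, -0.1, 0.183, -0.063, 0.017, -0.29, -0.1]'

```text
t: 1.4
position: [0.411, -0.0601, 0.1675]
eef_rot: [3.141, -0.0, 1.272]
ft_force: [0.8, -0.3, 0.0]
opening: 0.0511
```

Request:
drive_tool --commands '[0.039, -0.002, 0.003, -0.058, -0.1, 0.077, -0.003, 0.007, -0.116, -0.1, 0.116, -0.005, 0.01, -0.174, -0.1, 0.154, -0.006, 0.014, -0.232, -0.1, 0.193, -0.008, 0.017, -0.29, -0.1]'

```text
t: 1.82
position: [0.4606, 0.1269, 0.1504]
eef_rot: [3.141, 0.0, 1.563]
ft_force: [0.7, -0.5, 0.9]
opening: 0.0511
```

Request:
drive_tool --commands '[0, 0, 0, 0, -0.1, 0, 0, 0, 0, -0.1]'

```text
t: 1.98
position: [0.4604, 0.1263, 0.15]
eef_rot: [-3.14, 0.0, 1.563]
ft_force: [-0.3, -0.1, -1.2]
opening: 0.0512
```

```bash
python3 - <<'E'
from h import *
w=snap('wrist','w1.png');o=get_obs()
print(o['t'],o['position'],o['eef_rot'],o['opening'],o['ft_force'])
print(proj(w,o['position']),proj(w,[.4607,.1249,.02]))
E
```

```text
2.0333 [0.46041832 0.12510587 0.1502937 ] [-3.14071858e+00  4.47062496e-04  1.56094156e+00] 0.05124612424535367 [ 0.01934638 -0.86947876 -0.30826534]
[283.07309355 269.2343119 ] [283.70176836 198.86220632]
```

View pics/w1.png

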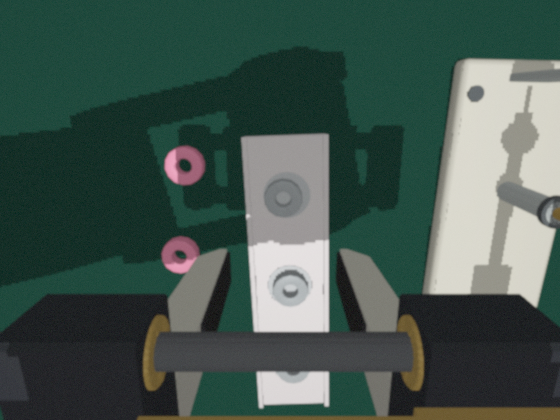

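The wrist view shows the ring at about (284,195), a few pixels above the prediction of (283.7,198.9). The pink rings at (185,165) and (181,255) are clear of the fingers.

```bash
python3 - <<'E'
from h import *
w=np.load('pics/last_wrist.npz')
P=atz(w,284,195.5,.02);print(P)
plan([.4606,.125,.1499],1.5598,[.461,.1265,.0105],1.55,-.1)
E
```

```text
[0.46096575 0.12774541 0.02      ]
[np.float64(0.0), np.float64(0.0), np.float64(0.035), 0.002, -0.1, np.float64(0.001), np.float64(0.0), np.float64(0.07), 0.005, -0.1, np.float64(0.001), np.float64(0.0), np.float64(0.105), 0.007, -0.1, np.float64(0.002), np.float64(0.0), np.float64(0.139), 0.01, -0.1]
end [0.4606 0.127  0.0109] 1.5498
```

Request:
drive_tool --commands '[0.001, 0, 0.035, 0.005, -0.1, 0.002, 0, 0.07, 0.01, -0.1, 0.002, 0, 0.1, 0.01, -0.1, 0.002, 0, 0.125, 0.01, -0.1, 0.002, 0, 0.139, 0.01, -0.1]'

```text
t: 2.45
position: [0.4594, 0.125, 0.0089]
eef_rot: [-3.139, 0.001, 1.547]
ft_force: [-0.1, 0.6, -0.6]
opening: 0.051
```

Request:
drive_tool --commands '[0, 0, 0, 0, -0.1, 0, 0, 0, 0, 0.5, 0, 0, 0, 0, 1, 0, 0, 0, 0, 1, 0, 0, 0, 0, 1]'

```text
t: 2.87
position: [0.461, 0.1263, 0.0122]
eef_rot: [3.141, -0.0, 1.549]
ft_force: [-0.3, -1.0, 1.1]
opening: 0.0304
```

Request:
drive_tool --commands '[0, 0, 0, 0, 1, 0, 0, 0, 0, 1, 0, 0, -0.03, 0, 1, 0, 0, -0.065, 0, 1, 0, 0, -0.1, 0, 1]'

```text
t: 3.28
position: [0.46, 0.1267, 0.1124]
eef_rot: [-3.14, 0.0, 1.55]
ft_force: [0.9, -0.5, 0.5]
opening: 0.0306
```

```bash
python3 - <<'E'
from h import *
plan([.4606,.127,.1109],1.55,[.642,.1255,.215],1.548,1.)
E
```

```text
[np.float64(0.0), np.float64(0.03), np.float64(-0.017), 0.0, 1.0, np.float64(0.001), np.float64(0.06), np.float64(-0.035), 0.001, 1.0, np.float64(0.001), np.float64(0.091), np.float64(-0.052), 0.001, 1.0, np.float64(0.002), np.float64(0.121), np.float64(-0.069), 0.001, 1.0, np.float64(0.002), np.float64(0.151), np.float64(-0.087), 0.002, 1.0]
[np.float64(0.0), np.float64(0.03), np.float64(-0.017), -0.0, 1.0]
end [0.6416 0.1252 0.2149] 1.548
```

Request:
drive_tool --commands '[0, 0.025, -0.03, 0, 1, 0, 0.055, -0.058, 0, 1, 0.001, 0.09, -0.08, 0, 1, 0.002, 0.125, -0.1, 0, 1, 0.002, 0.155, -0.104, 0.002, 1]'

```text
t: 3.7
position: [0.6184, 0.1258, 0.2194]
eef_rot: [3.137, -0.001, 1.548]
ft_force: [0.7, 0.0, -0.5]
opening: 0.0307
```

Request:
drive_tool --commands '[0, 0.026, 0, 0, 1, 0, 0.026, 0, 0, 1, 0, 0.026, 0, 0, 1]'

```text
t: 3.95
position: [0.6422, 0.1249, 0.2144]
eef_rot: [-3.14, 0.0, 1.548]
ft_force: [0.2, -0.2, -1.2]
opening: 0.0308
```

```bash
python3 - <<'E'
from h import *
w=snap('wrist','w2.png');o=get_obs()
print(o['t'],o['position'],o['eef_rot'],o['opening'],o['ft_force'])
p=o['position'];print(proj(w,p),proj(w,p+[0,0,.010]),proj(w,[.640,.161,.184]),proj(w,[.642,.165,.143]))
E
```

```text
4.0 [0.64147436 0.12497688 0.21478156] [-3.14006950e+00  9.09888453e-05  1.54775691e+00] 0.030732030469587435 [ 0.1032248  -0.13217962 -0.68440929]
[281.50162057 266.93463378] [281.36479253 276.47369551] [277.43383281 180.4989355 ] [281.46452648 160.36040979]
```

View pics/w2.png

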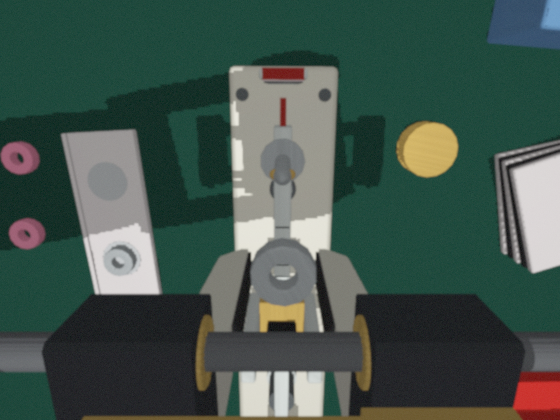

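The ring is held between the pads with its bore near (283,271). The spindle tip is near (282,162) and the red pointer and plate are above it. I'll enlarge for exact pixels.

```bash
python3 - <<'E'
import cv2
a=cv2.imread('pics/w2.png')
p=cv2.resize(a[130:210,235:335],(600,480),interpolation=cv2.INTER_CUBIC)[:, :];q=cv2.resize(a[230:310,235:335],(600,480),interpolation=cv2.INTER_CUBIC)
cv2.imwrite('pics/w2c.png',cv2.resize(cv2.hconcat([p[:, 100:500],q[:,100:500]]),(800,480)))
E
```

```text
(no output)
```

View pics/w2c.png

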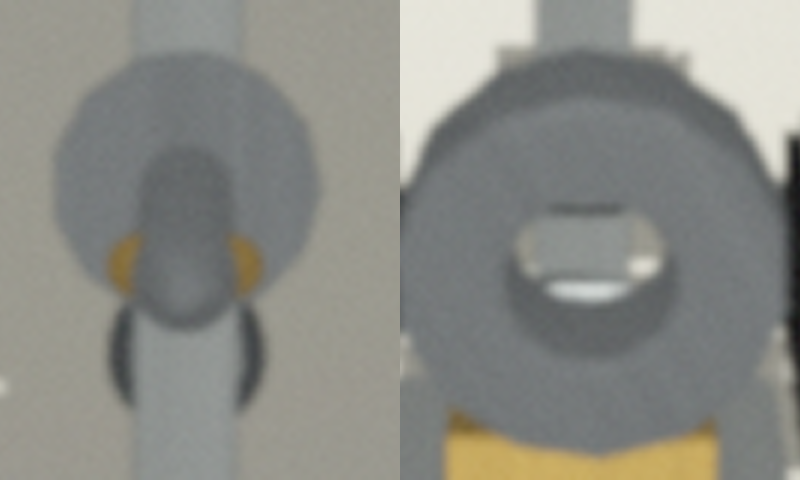

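```bash
cat >> h.py <<'E'
YA=1.548-np.pi/2  # arm's y axis = (-sin, cos)
AX=np.array([-np.sin(YA),np.cos(YA),0])
def armpt(piv,s,h,th):  # s along tail, h above middle line
    return piv+AX*(s*np.cos(th)+h*np.sin(th))+np.array([0,0,h*np.cos(th)-s*np.sin(th)])
E
python3 - <<'E'
from h import *
w=np.load('pics/last_wrist.npz')
tcp=np.array([.6416,.1254,.2149])
ring=atz(w,283.7,276.8,tcp[2]+.009)
pan=atz(w,282.8,160.2,.1432);tip=atz(w,282.4,177.5,.184)
print('ring off',ring-tcp,'pan',pan,'tip',tip)
piv=pan-(armpt(np.zeros(3),.17,.018,-.06));piv[2]=.115;print('piv',piv)
print('tip pred',armpt(piv,.17,.059,-.06),proj(w,armpt(piv,.17,.059,-.06)))
off=ring-tcp;off[2]=.003
for n,h,th in [('above',.075,-.06),('catch',.057,-.06),('catch',.057,0),('catchdown',.057,.06),('in',.050,.06),('in',.040,.06),('rel',.030,.06)]:
    print(n,(armpt(piv,.17,h,th)-off).round(4))
E
```

```text
ring off [ 0.00093104 -0.00106329  0.009     ] pan [0.64285548 0.16511605 0.1432    ] tip [0.64270129 0.16257607 0.184     ]
piv [ 0.63901202 -0.00345488  0.115     ]
tip pred [0.64279944 0.16265816 0.18408771] [282.57919485 177.37946792]
above [0.6418 0.1628 0.1971]
catch [0.6419 0.1638 0.1791]
catch [0.642  0.1676 0.169 ]
catchdown [0.642  0.1707 0.1587]
in [0.642  0.1703 0.1517]
in [0.642  0.1697 0.1417]
rel [0.642  0.1691 0.1318]
```

Request:
drive_tool --commands '[0.02, 0, 0.004, 0, 1, 0.0376, -0.0006, 0.01, 0, 1, 0.0376, -0.0006, 0.018, 0, 1, 0.038, -0.0006, 0.026, 0, 1, 0.0386, -0.0006, 0.033, 0, 1]'

```text
t: 4.42
position: [0.6413, 0.1633, 0.182]
eef_rot: [-3.141, 0.0, 1.548]
ft_force: [-0.6, -0.6, -0.5]
opening: 0.0307
```

Request:
drive_tool --commands '[0.0003, 0, 0.003, 0, 1, 0.002, 0, 0.008, 0, 1, 0.0038, 0, 0.013, 0, 1, 0.0055, 0, 0.018, 0, 1, 0.0069, 0, 0.0225, 0, 1]'

```text
t: 4.83
position: [0.6423, 0.1704, 0.1598]
eef_rot: [3.141, 0.0, 1.548]
ft_force: [1.0, -0.6, 0.9]
opening: 0.0309
```

```bash
python3 - <<'E'
from h import *
w=snap('wrist','w3.png');o=get_obs()
print(o['t'],o['position'],o['eef_rot'],o['opening'],o['ft_force'],o['moment'])
s=snap('scene','s3.png')
A=cv2.resize(w['frame'][140:320,200:370],(378,400),interpolation=cv2.INTER_CUBIC);B=cv2.resize(s['frame'][200:320,255:375],(400,400),interpolation=cv2.INTER_CUBIC)
cv2.imwrite('pics/c3.png',cv2.hconcat([A,B]))
E
```

```text
4.8833 [0.64200938 0.17058758 0.15878629] [-3.14086879e+00  2.12380722e-04  1.54773006e+00] 0.03128190574318593 [2.46881546 0.03983804 0.7735009 ] [-0.15964545 -0.60374037  0.06853815]
```

View pics/c3.png

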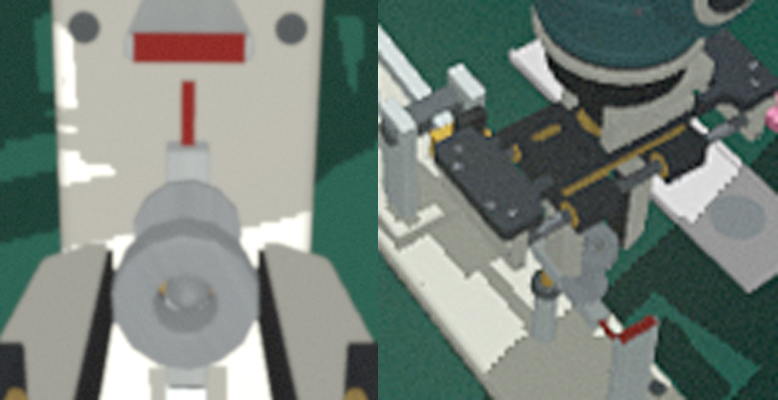

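The spindle tip stands inside the bore with the brass balls just visible, and the arm is down at the tail. I'll press slowly over the catch.

Request:
drive_tool --commands '[0, 0, 0.001, 0, 1, -0.0001, 0, 0.002, 0, 1, -0.0002, 0, 0.003, 0, 1]'

```text
t: 5.18
position: [0.6423, 0.1702, 0.1574]
eef_rot: [3.141, -0.0, 1.548]
ft_force: [1.1, -0.5, 0.3]
opening: 0.0306
```

Request:
drive_tool --commands '[0, 0, 0.001, 0, 1, -0.0001, 0, 0.002, 0, 1, -0.0002, 0, 0.003, 0, 1]'

```text
t: 5.43
position: [0.6421, 0.17, 0.1541]
eef_rot: [-3.142, 0.0, 1.548]
ft_force: [1.5, -0.8, 0.3]
opening: 0.0308
```

Request:
drive_tool --commands '[0, 0, 0.001, 0, 1, -0.0001, 0, 0.002, 0, 1, -0.0002, 0, 0.003, 0, 1]'

```text
t: 5.68
position: [0.6421, 0.1697, 0.151]
eef_rot: [-3.142, 0.0, 1.548]
ft_force: [2.2, -1.9, -0.1]
opening: 0.0309
```

```bash
python3 - <<'E'
from h import *
w=snap('wrist','w4.png');o=get_obs()
print(o['t'],o['position'],o['eef_rot'],o['opening'],o['ft_force'],o['moment'])
s=snap('scene','s4.png')
A=cv2.resize(w['frame'][140:320,200:370],(378,400),interpolation=cv2.INTER_CUBIC);B=cv2.resize(s['frame'][200:320,255:375],(400,400),interpolation=cv2.INTER_CUBIC)
cv2.imwrite('pics/c4.png',cv2.hconcat([A,B]))
E
```

```text
5.7333 [0.6420619  0.16968113 0.15078565] [-3.14127473e+00  2.42828144e-04  1.54767333e+00] 0.03064220425471245 [ 1.3836489  -0.79899394 -0.49477518] [-0.35954369 -0.45264573 -0.01217167]
```

View pics/c4.png

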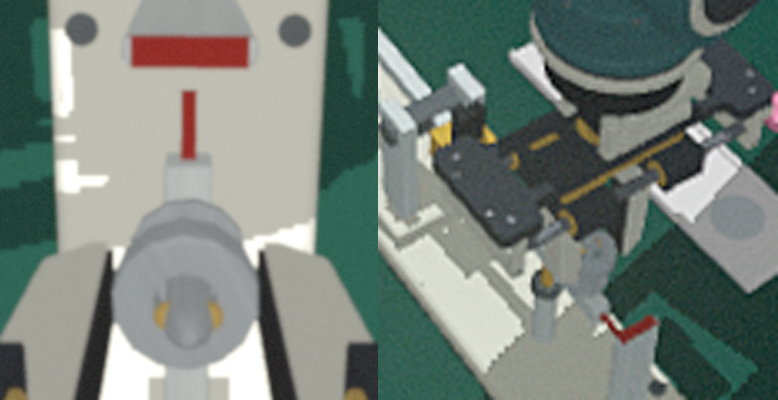

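The balls now show clear inside or above the bore and the ring is moving down with low force. I'll go on down.

Request:
drive_tool --commands '[-0.0001, 0, 0.0015, 0, 1, -0.0002, 0, 0.003, 0, 1, -0.0003, 0, 0.0045, 0, 1, -0.0004, 0, 0.006, 0, 1]'

```text
t: 6.12
position: [0.642, 0.1695, 0.145]
eef_rot: [-3.141, -0.0, 1.548]
ft_force: [1.1, -1.2, 0.8]
opening: 0.0307
```

Request:
drive_tool --commands '[-0.0001, 0, 0.0015, 0, 1, -0.0002, 0, 0.003, 0, 1, -0.0003, 0, 0.0045, 0, 1, -0.0004, 0, 0.006, 0, 1]'

```text
t: 6.45
position: [0.6421, 0.1691, 0.139]
eef_rot: [-3.142, 0.0, 1.548]
ft_force: [-0.0, -1.6, 0.0]
opening: 0.031
```

Request:
drive_tool --commands '[-0.0001, 0, 0.0015, 0, 1, -0.0002, 0, 0.003, 0, 1, -0.0003, 0, 0.0045, 0, 1]'

```text
t: 6.7
position: [0.6421, 0.1689, 0.1345]
eef_rot: [-3.142, -0.0, 1.548]
ft_force: [0.3, 0.6, 0.1]
opening: 0.031
```

```bash
python3 - <<'E'
from h import *
w=snap('wrist','w5.png');o=get_obs()
print(o['t'],o['position'],o['eef_rot'],o['opening'],o['ft_force'],o['moment'])
s=snap('scene','s5.png')
A=cv2.resize(w['frame'][140:320,200:370],(378,400),interpolation=cv2.INTER_CUBIC);B=cv2.resize(s['frame'][200:320,255:375],(400,400),interpolation=cv2.INTER_CUBIC)
cv2.imwrite('pics/c5.png',cv2.hconcat([A,B]))
E
```

```text
6.75 [0.64198174 0.1688768  0.13418411] [-3.14119149e+00 -2.74769334e-04  1.54785086e+00] 0.030542305763234964 [ 0.35122971  0.48039689 -0.455288  ] [ 0.04909844 -0.1751134   0.04749671]
```

View pics/c5.png

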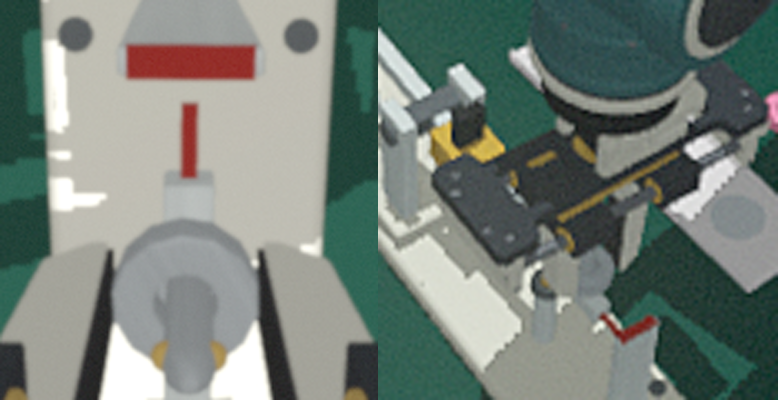

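The balls stand well above the ring, so it is past the catch at about 14 mm above the seat. I'll release and withdraw upwards.

Request:
drive_tool --commands '[0, 0, 0, 0, 0.1, 0, 0, 0, 0, -0.1, 0, 0, 0, 0, -0.2, 0, 0, 0, 0, -0.2, 0, 0, -0.03, 0, -0.2]'

```text
t: 7.22
position: [0.6402, 0.1683, 0.1591]
eef_rot: [-3.134, 0.002, 1.548]
ft_force: [0.3, -0.3, -1.5]
opening: 0.0548
```

Request:
drive_tool --commands '[0, 0, -0.03, 0, -0.2, 0, 0, -0.06, 0, -0.2, -0.03, 0, -0.07, 0, -0.2, -0.07, 0, -0.07, 0, -0.2, -0.1, 0, -0.07, 0, -0.2]'

```text
t: 7.63
position: [0.6398, 0.0672, 0.2359]
eef_rot: [3.14, 0.0, 1.549]
ft_force: [0.2, 0.2, -1.0]
opening: 0.0554
```

```bash
cat >> h.py <<'E'
def red(s,piv,win=12):
    """red pointer pixels near its predicted path; returns (n, centroid, tip-most)"""
    f=s['frame'].astype(int);b,g,r=f[...,0],f[...,1],f[...,2]
    m=(r>90)&(r>2.0*g)&(r>2.0*b)
    return m
E
python3 - <<'E'
from h import *
w=snap('wrist','w6.png');o=get_obs()
print(o['t'],o['position'],o['eef_rot'],o['opening'],o['ft_force'])
snap('scene','s6.png')
piv=np.array([.639,-.0035,.115])
for f in ['scene','s3','s4','s5','s6']:
    im=cv2.imread('pics/%s.png'%f);s={'frame':im};m=red(s,piv)
    m[:, :]=m; sub=m[270:320,310:350].astype(np.uint8)
    n,l,st,c=cv2.connectedComponentsWithStats(sub,connectivity=8)
    print(f,[(int(st[i,4]),(c[i]+[310,270]).round(2).tolist(),st[i,:4].tolist()) for i in range(1,n) if st[i,4]>3])
b=np.load('pics/last_scene.npz')
for th in(-.06,0,.06):print(th,[proj(b,armpt(piv,q,.0,th)).round(1) for q in(.19,.213)])
E
```

```text
7.6833 [0.63972489 0.0629592  0.23537308] [3.14052351e+00 1.77178553e-03 1.54589816e+00] 0.0557635683519592 [ 0.78249356 -4.29811074  0.14489839]
scene [(11, [325.27, 292.73], [13, 20, 6, 6]), (30, [332.43, 298.1], [18, 25, 10, 8])]
s3 [(28, [332.21, 298.21], [18, 25, 10, 8]), (6, [323.5, 298.83], [12, 27, 4, 4])]
s4 [(34, [330.53, 298.06], [12, 25, 16, 8])]
s5 [(33, [330.61, 297.94], [12, 25, 16, 7])]
s6 [(12, [325.33, 292.92], [13, 20, 6, 6]), (39, [332.13, 298.13], [17, 24, 11, 9])]
-0.06 [array([323.1, 289.6]), array([330.1, 297.2])]
0 [array([322.8, 292.9]), array([329.7, 300.9])]
0.06 [array([322.3, 296. ]), array([329.1, 304.3])]
```

```bash
python3 - <<'E'
from h import *
plan([.6397,.069,.2339],1.548,[.640,.038,.19],-.0228,.1,rot=.121)
E
```

```text
[np.float64(-0.002), np.float64(0.0), np.float64(0.003), 0.121, 0.1, np.float64(-0.005), np.float64(0.0), np.float64(0.007), 0.242, 0.1, np.float64(-0.007), np.float64(0.0), np.float64(0.01), 0.362, 0.1, np.float64(-0.01), np.float64(0.0), np.float64(0.014), 0.483, 0.1, np.float64(-0.012), np.float64(0.0), np.float64(0.017), 0.604, 0.1]
[np.float64(-0.002), np.float64(0.002), np.float64(0.003), 0.121, 0.1, np.float64(-0.004), np.float64(0.003), np.float64(0.007), 0.242, 0.1, np.float64(-0.005), np.float64(0.005), np.float64(0.01), 0.363, 0.1, np.float64(-0.007), np.float64(0.006), np.float64(0.013), 0.483, 0.1, np.float64(-0.009), np.float64(0.007), np.float64(0.017), 0.604, 0.1]
[np.float64(-0.001), np.float64(0.003), np.float64(0.003), 0.121, 0.1, np.float64(-0.002), np.float64(0.005), np.float64(0.007), 0.242, 0.1, np.float64(-0.002), np.float64(0.007), np.float64(0.01), 0.363, 0.1]
end [0.6403 0.0383 0.1899] -0.023
```

Request:
drive_tool --commands '[-0.002, 0, 0.003, 0.121, -0.2, -0.005, 0, 0.007, 0.242, -0.1, -0.007, 0, 0.01, 0.362, 0, -0.01, 0, 0.014, 0.483, 0.1, -0.012, 0, 0.017, 0.604, 0.1]'

```text
t: 8.15
position: [0.6395, 0.0572, 0.2173]
eef_rot: [-3.141, 0.0, 0.938]
ft_force: [-0.6, -0.3, 0.5]
opening: 0.0425
```

Request:
drive_tool --commands '[-0.002, 0.002, 0.003, 0.121, 0.1, -0.004, 0.003, 0.007, 0.242, 0.1, -0.005, 0.005, 0.01, 0.363, 0.1, -0.007, 0.006, 0.013, 0.483, 0.1, -0.009, 0.007, 0.017, 0.604, 0.1]'

```text
t: 8.57
position: [0.64, 0.0459, 0.2006]
eef_rot: [-3.141, -0.0, 0.334]
ft_force: [-0.4, -0.0, 0.2]
opening: 0.0422
```

Request:
drive_tool --commands '[-0.001, 0.003, 0.003, 0.121, 0.1, -0.002, 0.005, 0.007, 0.242, 0.1, -0.002, 0.007, 0.01, 0.363, 0.1, -0.002, 0.007, 0.01, 0.363, 0.1]'

```text
t: 8.9
position: [0.6402, 0.0384, 0.1899]
eef_rot: [-3.142, 0.001, -0.029]
ft_force: [-0.2, -0.2, -0.1]
opening: 0.0416
```

```bash
python3 - <<'E'
from h import *
w=snap('wrist','w7.png');o=get_obs();s=snap('scene','s7.png')
print(o['t'],o['position'],o['eef_rot'],o['opening'],o['ft_force'])
print(proj(w,o['position']),proj(w,[.6399,.0367,.161]))
A=cv2.resize(w['frame'],(480,360));B=cv2.resize(s['frame'][210:310,260:350],(320,356),interpolation=cv2.INTER_CUBIC)[:360]
B=cv2.copyMakeBorder(B,0,4,0,0,cv2.BORDER_CONSTANT)
cv2.imwrite('pics/c7.png',cv2.hconcat([A,B]))
E
```

```text
8.95 [0.64029146 0.03850163 0.19032541] [-3.14148807e+00  5.89265605e-04 -2.12757184e-02] 0.04199135014851052 [-0.08429545  0.18309156 -0.43193394]
[283.5053954  266.41699442] [286.68314193 244.01872518]
```

View pics/c7.png

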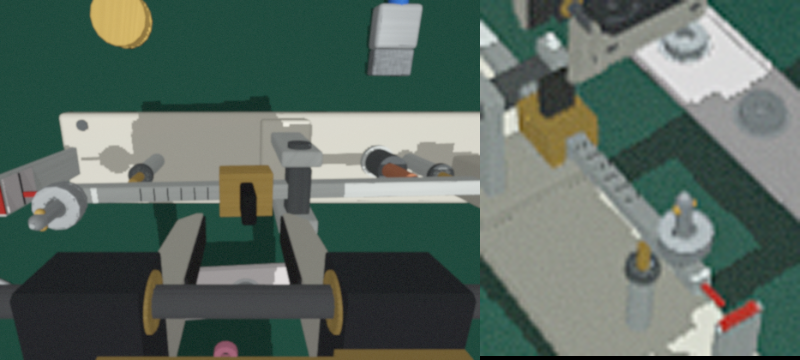

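The ring is home on the pan and the balls stand above it. The tab is at about (289,235) px in the wrist picture, between the fingers. I'll lower over it and narrow the jaws without squeezing.

Request:
drive_tool --commands '[0, 0.002, 0.02, 0, 0.1, 0, 0.002, 0.036, 0, 0.1, 0, 0.002, 0.048, 0, 0.1, 0, 0.002, 0.048, 0, 0.3, 0, 0.002, 0.048, 0, 0.45]'

```text
t: 9.42
position: [0.6402, 0.0363, 0.1426]
eef_rot: [-3.142, 0.001, -0.021]
ft_force: [0.2, -0.0, 0.7]
opening: 0.0328
```

Request:
drive_tool --commands '[0, 0, 0, 0, 0.55, 0, 0, 0, 0, 0.62, 0, 0, 0, 0, 0.62]'

```text
t: 9.67
position: [0.6407, 0.0362, 0.1437]
eef_rot: [-3.142, -0.001, -0.023]
ft_force: [-0.1, 0.1, 0.1]
opening: 0.0183
```

Request:
drive_tool --commands '[0, -0.002, 0, 0, 0.62, 0, -0.004, 0, 0, 0.62, 0, -0.007, 0, 0, 0.62, 0, -0.01, 0, 0, 0.62, 0, -0.014, 0, 0, 0.62]'

```text
t: 10.08
position: [0.6407, 0.0503, 0.1426]
eef_rot: [3.141, 0.0, -0.023]
ft_force: [0.7, -1.4, -1.1]
opening: 0.0173
```

Request:
drive_tool --commands '[0, -0.004, 0, 0, 0.62, 0, -0.008, 0, 0, 0.62, 0, -0.012, 0, 0, 0.62, 0, -0.012, 0, 0, 0.62]'

```text
t: 10.42
position: [0.6409, 0.063, 0.1426]
eef_rot: [-3.141, 0.0, -0.023]
ft_force: [-0.2, 0.3, -0.7]
opening: 0.0175
```

```bash
cat > tilt.py <<'E'
from h import *
def look(n=1):
    r=[]
    for _ in range(n):
        s=snap('scene');m=red(s,0)[280:310,320:331]
        # only pointer columns (left of plate)
        ys,xs=np.nonzero(m[:, :8]);r.append((len(ys),xs.mean()+320,ys.mean()+280) if len(ys) else (0,0,0))
    return np.round(np.mean(r,0),2)
if __name__=='__main__':
    import sys
    o=get_obs();print(round(o['t'],2),o['position'].round(4),o['ft_force'].round(1),round(o['opening'],4))
    for f in ['scene','s4','s6','s7']:
        m=red({'frame':cv2.imread('pics/%s.png'%f)},0)[280:310,320:328];ys,xs=np.nonzero(m);print(f,len(ys),xs.mean()+320,ys.mean()+280)
    print(look(2))
E
python3 tilt.py
```

```text
10.42 [0.6409 0.063  0.1426] [-0.2  0.3 -0.7] 0.0175
scene 10 325.0 292.5
s4 8 324.75 297.375
s6 12 325.25 293.3333333333333
s7 13 325.2307692307692 292.38461538461536
[ 16.   324.81 295.19]
```

Request:
drive_tool --commands '[0, 0.002, 0, 0, 0.62, 0, 0.004, 0, 0, 0.62, 0, 0.004, 0, 0, 0.62, 0, 0.004, 0, 0, 0.62, 0, 0.004, 0, 0, 0.62]'

```text
t: 10.93
position: [0.6408, 0.058, 0.1427]
eef_rot: [-3.142, -0.0, -0.023]
ft_force: [0.5, -0.4, -1.0]
opening: 0.0179
```

Request:
drive_tool --commands '[0, 0, 0, 0, 0.62, 0, 0, 0, 0, 0.62, 0, 0, 0, 0, 0.62, 0, 0, 0, 0, 0.62, 0, 0, 0, 0, 0.62]'

```text
t: 11.35
position: [0.6408, 0.0582, 0.1427]
eef_rot: [-3.142, -0.0, -0.023]
ft_force: [-0.1, 0.7, -0.4]
opening: 0.0175
```

Request:
drive_tool --commands '[0, 0, 0, 0, 0.62, 0, 0, 0, 0, 0.62, 0, 0, 0, 0, 0.62, 0, 0, 0, 0, 0.62, 0, 0, 0, 0, 0.62]'

```text
t: 11.77
position: [0.6408, 0.0581, 0.1426]
eef_rot: [-3.142, 0.0, -0.023]
ft_force: [-0.3, -0.1, -0.7]
opening: 0.0178
```

Request:
drive_tool --commands '[0, 0, 0, 0, 0.62, 0, 0, 0, 0, 0.62, 0, 0, 0, 0, 0.62, 0, 0, 0, 0, 0.62, 0, 0, 0, 0, 0.62]'

```text
t: 12.18
position: [0.6408, 0.0581, 0.1426]
eef_rot: [3.142, 0.0, -0.023]
ft_force: [0.1, 0.1, -0.2]
opening: 0.0178
```

```bash
cat > tilt2.py <<'E'
# tilt from scene by warping: register tail region (pan, spindle, pointer) against model via template shift
from h import *
import sys
o=get_obs();print(round(o['t'],2),o['position'].round(4),o['ft_force'].round(1),round(o['opening'],4))
F=[]
for _ in range(6):
    s=snap('scene');F.append(s['frame'].astype(np.float32))
f=np.mean(F,0);cv2.imwrite('pics/avg_%05.2f.png'%o['t'],f)
redness=f[...,2]-.5*f[...,0]-.5*f[...,1]
def cen(R):
    w=np.clip(R[282:306,320:327]-25,0,None);yy=np.arange(282,306)[:,None];return round(float((w*yy).sum()/w.sum()),2),round(float(w.sum()))
print(cen(redness))
for n in['scene','s4','s5','s7']:
    g=cv2.imread('pics/%s.png'%n).astype(np.float32);print(n,cen(g[...,2]-.5*g[...,0]-.5*g[...,1]))
E
python3 tilt2.py
```

```text
12.18 [0.6408 0.0581 0.1426] [ 0.1  0.1 -0.2] 0.0178
(294.11, 1290)
scene (291.83, 1014)
s4 (296.85, 504)
s5 (296.89, 500)
s7 (291.83, 1192)[ WARN:0@6.564] global loadsave.cpp:1063 imwrite_ Unsupported depth image for selected encoder is fallbacked to CV_8U.
```

The arm floats between its stops with one ring. For an accurate tilt I'll go back to the exact pose of the w7 picture, which showed the -0.06 stop, and measure the shift.

Request:
drive_tool --commands '[0, 0, 0, 0, 0.3, 0, 0, 0, 0, 0.1, 0, 0.004, -0.01, 0, 0.1, 0, 0.012, -0.03, 0, 0.1, 0, 0.02, -0.048, 0, 0.1]'

```text
t: 12.9
position: [0.6402, 0.0378, 0.1918]
eef_rot: [3.142, 0.001, -0.023]
ft_force: [1.3, -0.3, 0.9]
opening: 0.0411
```

Request:
drive_tool --commands '[0, 0, 0, 0, 0.1, 0, 0, 0, 0, 0.1, 0, 0, 0, 0, 0.1, 0, 0, 0, 0, 0.1, 0, 0, 0, 0, 0.1]'

```text
t: 13.32
position: [0.64, 0.0383, 0.1897]
eef_rot: [3.142, 0.001, -0.023]
ft_force: [-0.2, -0.2, -1.3]
opening: 0.0417
```

Request:
drive_tool --commands '[0, 0, 0, 0, 0.1, 0, 0, 0, 0, 0.1, 0, 0, 0, 0, 0.1, 0, 0, 0, 0, 0.1, 0, 0, 0, 0, 0.1]'

```text
t: 13.73
position: [0.6404, 0.0381, 0.1906]
eef_rot: [-3.142, 0.0, -0.023]
ft_force: [0.6, 0.4, -0.1]
opening: 0.0418
```

Request:
drive_tool --commands '[0, 0, 0, 0, 0.1, 0, 0, 0, 0, 0.1, 0, 0, 0, 0, 0.1, 0, 0, 0, 0, 0.1, 0, 0, 0, 0, 0.1]'

```text
t: 14.15
position: [0.6404, 0.0381, 0.1907]
eef_rot: [-3.142, -0.0, -0.023]
ft_force: [0.7, 1.0, -0.2]
opening: 0.0416
```

```bash
cat > tilt3.py <<'E'
from h import *
o=get_obs();print(round(o['t'],2),o['position'].round(4),o['eef_rot'].round(4),round(o['opening'],4))
piv=np.array([.639,-.0035,.115])
S=[snap('wrist') for _ in range(4)];s=S[0]
T0=np.load('pics/w7T.npy') if __import__('os').path.exists('pics/w7T.npy') else None
f=np.mean([x['frame'].astype(np.float32) for x in S],0);cv2.imwrite('pics/wa_%05.2f.png'%o['t'],f.astype(np.uint8))
ref=cv2.imread('pics/w7.png').astype(np.float32);g=lambda a:cv2.cvtColor(a.astype(np.uint8),cv2.COLOR_BGR2GRAY).astype(np.float32)
R,G=g(ref),g(f)
def match(c,hw,hh,sr=16):
    x,y=int(round(c[0])),int(round(c[1]));x0,x1,y0,y1=max(x-hw,0),x+hw,y-hh,y+hh
    t=R[y0:y1,x0:x1];X0=max(x0-sr,0);m=cv2.matchTemplate(G[y0-sr:y1+sr,X0:x1+sr],t,cv2.TM_CCOEFF_NORMED)
    _,v,_,(px,py)=cv2.minMaxLoc(m)
    def sub(a,b,c):return .5*(a-c)/(a-2*b+c)
    dx=sub(*m[py,px-1:px+2]) if 0<px<m.shape[1]-1 else 0;dy=sub(*m[py-1:py+2,px]) if 0<py<m.shape[0]-1 else 0
    return px+dx-(x0-X0),py+dy-sr,v
for n,q,h,hw,hh in[('ring',.17,.024,30,26),('spindle',.17,.052,14,16),('pointer',.205,0,20,16),('barend',.19,0,16,14),('plate(fixed)',.225,.02,18,18),('cheek(fixed)',0,.015,30,26)]:
    a=proj(s,armpt(piv,q,h,-.06));
    dm=[proj(s,armpt(piv,q,h,t))-a for t in(0,)][0];d=match(a,hw,hh)
    e=np.array(d[:2]);print(n,a.round(0),'shift',e.round(2),'score',round(d[2],3),'model for level',dm.round(2),'theta',round(-.06+.06*float(e@dm/(dm@dm)),4))
    
A=cv2.resize(ref[180:330,0:130],(390,450),interpolation=cv2.INTER_CUBIC);B=cv2.resize(f[180:330,0:130],(390,450),interpolation=cv2.INTER_CUBIC);cv2.imwrite('pics/cmp_%05.2f.png'%o['t'],np.clip(cv2.hconcat([A,B]),0,255).astype(np.uint8))
E
python3 tilt3.py
```

```text
14.15 [0.6404 0.0381 0.1907] [-3.1416 -0.     -0.0232] 0.0416
ring [ 70. 236.] shift [ 3.2  -5.29] score 0.968 model for level [ 6.14 -5.91] theta -0.0179
spindle [ 44. 256.] shift [ 4.28 -7.14] score 0.945 model for level [ 5.05 -7.57] theta -0.0052
pointer [ 32. 224.] shift [ 0.54 -2.56] score 0.75 model for level [11.07 -5.96] theta -0.052
barend [ 56. 224.] shift [ 4.22 -5.05] score 0.985 model for level [ 9.24 -5.5 ] theta -0.0253Traceback (most recent call last):
  File "tilt3.py", line 18, in <module>
    dm=[proj(s,armpt(piv,q,h,t))-a for t in(0,)][0];d=match(a,hw,hh)
                                                      ~~~~~^^^^^^^^^
  File "tilt3.py", line 11, in match
    t=R[y0:y1,x0:x1];X0=max(x0-sr,0);m=cv2.matchTemplate(G[y0-sr:y1+sr,X0:x1+sr],t,cv2.TM_CCOEFF_NORMED)
                                       ~~~~~~~~~~~~~~~~~^^^^^^^^^^^^^^^^^^^^^^^^^^^^^^^^^^^^^^^^^^^^^^^^
cv2.error: OpenCV(4.12.0) /io/opencv/modules/imgproc/src/templmatch.cpp:1179: error: (-215:Assertion failed) _img.size().height <= _templ.size().height && _img.size().width <= _templ.size().width in function 'matchTemplate'
```

```bash
cat > t4.py <<'E'
from h import *
import glob
ref=cv2.imread('pics/w7.png');cur=cv2.imread(sorted(glob.glob('pics/wa_*.png'))[-1])
g=lambda a:cv2.cvtColor(a,cv2.COLOR_BGR2GRAY).astype(np.float32);R,G=g(ref),g(cur)
for n,x,y in[('screw',95,146),('post',172,196),('cheek',348,176),('spool',141,22),('brush',460,60),('basecorner',72,133),('base far',552,133)]:
    t=R[y-16:y+16,max(x-16,0):x+16] if y>=16 else R[0:38,x-16:x+16]
    y0=max(y-24,0);x0=max(x-24,0);m=cv2.matchTemplate(G[y0:y+24+(0 if y>=24 else 8),x0:x+24],t,cv2.TM_CCOEFF_NORMED)
    _,v,_,(px,py)=cv2.minMaxLoc(m)
    sub=lambda a,b,c:.5*(a-c)/(a-2*b+c)
    try:dx=sub(*m[py,px-1:px+2]);dy=sub(*m[py-1:py+2,px])
    except Exception:dx=dy=9
    print(n,round(px+dx-(max(x-16,0)-x0),2),round(py+dy-((max(y-16,0))-y0),2),round(v,3))
h=lambda a:cv2.cvtColor(a,cv2.COLOR_BGR2HSV)
for nm,im in(('ref',ref),('cur',cur)):
    H=h(im)[180:300,0:110]
    for c,m in(('brass',(H[...,0]>10)&(H[...,0]<28)&(H[...,1]>120)&(H[...,2]>60)),('red',((H[...,0]<6)|(H[...,0]>174))&(H[...,1]>150)&(H[...,2]>60))):
        n,l,st,ce=cv2.connectedComponentsWithStats(m.astype(np.uint8),connectivity=8)
        print(nm,c,[(int(st[i,4]),(ce[i]+[0,180]).round(1).tolist(),(st[i,:4]+[0,180,0,0]).tolist()) for i in range(1,n) if st[i,4]>5])
s=np.load('pics/last_wrist.npz');piv=np.array([.639,-.0035,.115]);xx=np.array([1,-.0228,0])*.006
for t in(-.06,0,.06):print(t,'balls',[proj(s,armpt(piv,.17,.049,t)+k*xx).round(1) for k in(-1,1)],'ptr',[proj(s,armpt(piv,q,0,t)).round(1) for q in(.19,.20,.21)])
print('plate',proj(s,armpt(piv,.222,.021,0)))
E
python3 t4.py
```

```text
screw 0.26 -1.19 0.996
post 0.12 -1.41 0.933
cheek -0.16 0.65 0.993
spool 1.06 2.36 0.834
brush -0.15 1.9 0.997
basecorner 0.35 -1.26 0.998
base far 1 11 0.999
ref brass [(37, [46.6, 246.6], [42, 245, 10, 4]), (10, [52.5, 266.5], [51, 265, 4, 4])]
ref red [(106, [1.8, 238.4], [0, 221, 7, 28]), (68, [33.0, 226.0], [27, 224, 14, 6])]
cur brass [(34, [49.9, 239.7], [45, 238, 10, 4]), (9, [55.2, 259.4], [53, 258, 5, 4])]
cur red [(109, [1.8, 236.0], [0, 218, 7, 29]), (50, [40.5, 219.9], [36, 218, 11, 5])]
-0.06 balls [array([ 48.8, 263.8]), array([ 44.7, 242.8])] ptr [array([ 55.9, 223.8]), array([ 40. , 224.1]), array([ 24. , 224.5])]
0 balls [array([ 53.9, 256. ]), array([ 50. , 235.9])] ptr [array([ 65.2, 218.3]), array([ 50.5, 218.3]), array([ 35.7, 218.4])]
0.06 balls [array([ 59.7, 248.8]), array([ 56.1, 229.5])] ptr [array([ 74.6, 213.3]), array([ 61., 213.]), array([ 47.5, 212.8])]
plate [ -4.65154834 228.90712734]
```

```bash
cat > t5.py <<'E'
from h import *
import sys,glob
sub=lambda a,b,c:.5*(a-c)/(a-2*b+c)
def scene_theta(cur,verbose=True):
    s=np.load('pics/last_scene.npz');piv=np.array([.639,-.0035,.115])
    ref=cv2.imread('pics/s7.png').astype(np.float32);out=[]
    for n,q,h,hw,hh in[('ring',.17,.022,11,9),('spindle',.17,.045,5,9),('barend',.188,.003,6,6),('pointer',.203,0,5,6),('FIX plate',.225,.01,7,10),('FIX cheek',0,.01,12,12)]:
        a=proj(s,armpt(piv,q,h,-.06));dm=proj(s,armpt(piv,q,h,0))-a
        x,y=np.round(a).astype(int);k=4
        R=cv2.resize(ref[y-hh-12:y+hh+12,x-hw-12:x+hw+12],None,fx=k,fy=k,interpolation=cv2.INTER_CUBIC);C=cv2.resize(cur[y-hh-12:y+hh+12,x-hw-12:x+hw+12],None,fx=k,fy=k,interpolation=cv2.INTER_CUBIC)
        t=R[12*k-6*k+6*k:-12*k,12*k:-12*k]
        m=cv2.matchTemplate(C,t,cv2.TM_CCOEFF_NORMED);_,v,_,(px,py)=cv2.minMaxLoc(m)
        e=np.array([px+sub(*m[py,px-1:px+2])-12*k,py+sub(*m[py-1:py+2,px])-12*k])/k
        print(n,'shift',e.round(2),round(v,3),'model',dm.round(2),'theta_y',round(-.06+.06*e[1]/dm[1],4))
if __name__=='__main__':
    if len(sys.argv)>1:f=cv2.imread(sys.argv[1]).astype(np.float32)
    else:
        o=get_obs();print(round(o['t'],2),o['position'].round(4),o['ft_force'].round(1))
        f=np.mean([snap('scene')['frame'].astype(np.float32) for _ in range(6)],0);cv2.imwrite('pics/avg_%05.2f.png'%o['t'],f.astype(np.uint8))
    scene_theta(f)
    R=f[...,2]-.5*f[...,0]-.5*f[...,1];w=np.clip(R[282:306,320:327]-25,0,None);c=float((w*np.arange(282,306)[:,None]).sum()/w.sum());print('red row',round(c,2),'theta',round(-.06+.06*(c-291.83)/3.45,4))
E
python3 t5.py pics/avg_12.18.png; python3 t5.py pics/scene.png | tail -3;python3 t5.py pics/s5.png|tail -4
```

```text
ring shift [0.34 2.51] 0.909 model [0.16 3.52] theta_y -0.0171
spindle shift [0.45 2.64] 0.931 model [0.57 4.07] theta_y -0.0211
barend shift [-0.1   2.45] 0.963 model [-0.24  3.37] theta_y -0.0164
pointer shift [-0.42  2.01] 0.83 model [-0.36  3.55] theta_y -0.0261
FIX plate shift [-0.08  0.13] 0.92 model [-0.28  4.17] theta_y -0.0582
FIX cheek shift [ 0.41 -0.01] 0.563 model [0.15 0.17] theta_y -0.0629
red row 294.11 theta -0.0204
FIX plate shift [-0.02  0.02] 0.969 model [-0.28  4.17] theta_y -0.0597
FIX cheek shift [0.02 0.06] 0.897 model [0.15 0.17] theta_y -0.0393
red row 291.83 theta -0.06
pointer shift [-3.07 -5.68] 0.666 model [-0.36  3.55] theta_y -0.156
FIX plate shift [-0.01 -0.15] 0.854 model [-0.28  4.17] theta_y -0.0621
FIX cheek shift [0.32 0.05] 0.873 model [0.15 0.17] theta_y -0.0434
red row 296.89 theta 0.028
```

The scene registration agrees on a tilt of about -0.019 rad, so the trim goes out about 4.7 mm more.

Request:
drive_tool --commands '[0, -0.012, 0.01, 0, 0.1, 0, -0.02, 0.03, 0, 0.1, 0, -0.02, 0.048, 0, 0.1, 0, -0.02, 0.048, 0, 0.4, 0, -0.02, 0.048, 0, 0.62]'

```text
t: 14.77
position: [0.6403, 0.0587, 0.1416]
eef_rot: [3.141, 0.002, -0.023]
ft_force: [-1.0, -0.7, 0.4]
opening: 0.0326
```

Request:
drive_tool --commands '[0, 0, 0, 0, 0.62, 0, 0, 0, 0, 0.62, 0, -0.003, 0, 0, 0.62, 0, -0.006, 0, 0, 0.62, 0, -0.0088, 0, 0, 0.62]'

```text
t: 15.18
position: [0.6412, 0.0671, 0.1431]
eef_rot: [3.141, -0.001, -0.023]
ft_force: [0.6, -1.6, -0.7]
opening: 0.0177
```

Request:
drive_tool --commands '[0, 0, 0, 0, 0.62, 0, 0, 0, 0, 0.62, 0, 0.004, 0, 0, 0.62, 0, 0.004, 0, 0, 0.62, 0, 0.004, 0, 0, 0.62]'

```text
t: 15.6
position: [0.6409, 0.0626, 0.1427]
eef_rot: [-3.142, -0.0, -0.024]
ft_force: [0.2, 0.5, 0.2]
opening: 0.0176
```

Request:
drive_tool --commands '[0, 0, 0, 0, 0.62, 0, 0, 0, 0, 0.62, 0, 0, 0, 0, 0.62, 0, 0, 0, 0, 0.62, 0, 0, 0, 0, 0.62]'

```text
t: 16.02
position: [0.641, 0.0629, 0.1427]
eef_rot: [-3.142, -0.0, -0.023]
ft_force: [0.6, 0.5, 0.1]
opening: 0.0176
```

Request:
drive_tool --commands '[0, 0, 0, 0, 0.62, 0, 0, 0, 0, 0.62, 0, 0, 0, 0, 0.62, 0, 0, 0, 0, 0.62, 0, 0, 0, 0, 0.62]'

```text
t: 16.43
position: [0.6409, 0.0629, 0.1426]
eef_rot: [-3.142, 0.0, -0.023]
ft_force: [0.2, -0.9, -0.1]
opening: 0.0178
```

Request:
drive_tool --commands '[0, 0, 0, 0, 0.62, 0, 0, 0, 0, 0.62, 0, 0, 0, 0, 0.62, 0, 0, 0, 0, 0.62, 0, 0, 0, 0, 0.62]'

```text
t: 16.85
position: [0.6409, 0.0629, 0.1427]
eef_rot: [3.142, -0.0, -0.023]
ft_force: [-0.6, -1.0, 0.1]
opening: 0.0178
```

```bash
python3 t5.py
```

```text
16.85 [0.6409 0.0629 0.1427] [-0.6 -1.   0.1]
ring shift [0.37 3.46] 0.864 model [0.16 3.52] theta_y -0.001
spindle shift [0.63 3.84] 0.883 model [0.57 4.07] theta_y -0.0034
barend shift [-0.21  3.19] 0.966 model [-0.24  3.37] theta_y -0.0032
pointer shift [-0.73  2.83] 0.789 model [-0.36  3.55] theta_y -0.0121
FIX plate shift [-0.06  0.04] 0.889 model [-0.28  4.17] theta_y -0.0595
FIX cheek shift [ 0.27 -0.34] 0.554 model [0.15 0.17] theta_y -0.1817
red row 295.09 theta -0.0033
```

Request:
drive_tool --commands '[0, 0, 0, 0, 0.3, 0, 0, 0, 0, 0.1, 0, 0, -0.02, 0, 0.1, -0.01, -0.005, -0.04, 0, 0.1, -0.04, -0.02, -0.048, 0, 0.1]'

```text
t: 17.57
position: [0.6032, 0.0828, 0.1926]
eef_rot: [3.141, -0.002, -0.025]
ft_force: [0.2, 1.1, 0.6]
opening: 0.041
```

Request:
drive_tool --commands '[-0.034, -0.025, 0, 0, 0.1, -0.034, -0.025, 0.03, 0, 0.1, -0.034, -0.025, 0.06, 0, 0.1, -0.034, -0.025, 0.085, 0, 0.1, -0.034, -0.025, 0.085, 0, 0.1]'

```text
t: 17.98
position: [0.5657, 0.1094, 0.1007]
eef_rot: [3.141, 0.006, -0.023]
ft_force: [-0.4, -0.9, -1.3]
opening: 0.0422
```

Request:
drive_tool --commands '[0, 0, 0, 0, 0.1, 0, 0, 0, 0, 0.1, 0, 0, 0, 0, 0.1, 0, 0, 0, 0, 0.1, 0, 0, 0, 0, 0.1]'

```text
t: 18.4
position: [0.5685, 0.1096, 0.1068]
eef_rot: [-3.141, -0.002, -0.023]
ft_force: [-0.3, -0.2, -0.2]
opening: 0.042
```

Request:
drive_tool --commands '[0, 0, 0, 0, 0.1, 0, 0, 0, 0, 0.1, 0, 0, 0, 0, 0.1, 0, 0, 0, 0, 0.1, 0, 0, 0, 0, 0.1]'

```text
t: 18.82
position: [0.568, 0.1096, 0.1057]
eef_rot: [-3.142, 0.0, -0.023]
ft_force: [0.0, -0.1, 0.2]
opening: 0.042
```

Request:
drive_tool --commands '[0, 0, 0, 0, 0.1, 0, 0, 0, 0, 0.1, 0, 0, 0, 0, 0.1, 0, 0, 0, 0, 0.1, 0, 0, 0, 0, 0.1]'

```text
t: 19.23
position: [0.568, 0.1096, 0.1056]
eef_rot: [3.142, 0.0, -0.023]
ft_force: [0.6, -0.2, 0.4]
opening: 0.042
```

```bash
python3 t5.py; python3 - <<'E'
from h import *
S=[snap('wrist') for _ in range(4)];s=S[0];f=np.mean([x['frame'].astype(np.float32) for x in S],0).astype(np.uint8);cv2.imwrite('pics/p1.png',f)
piv=np.array([.639,-.0035,.115]);H=cv2.cvtColor(f,cv2.COLOR_BGR2HSV)
m=((H[...,0]<6)|(H[...,0]>174))&(H[...,1]>140)&(H[...,2]>60);m[260:]=0
n,l,st,ce=cv2.connectedComponentsWithStats(m.astype(np.uint8))
print([(ce[i].round(1).tolist(),st[i].tolist()) for i in range(1,n) if st[i,4]>15])
for t in(-.01,0,.01):print(t,[proj(s,armpt(piv,q,0,t)).round(1) for q in(.19,.20,.21,.216)])
for z in(.136,.125,.12,.115,.11):print(z,proj(s,armpt(piv,.219,z-.115,0)).round(1))
c=np.clip(proj(s,armpt(piv,.212,.008,0)),[60,45],None).astype(int);print(c)
cr=f[max(c[1]-45,0):c[1]+45,max(c[0]-60,0):c[0]+60];cv2.imwrite('pics/p1c.png',cv2.resize(cr,(800,600),interpolation=cv2.INTER_CUBIC))
E
```

```text
19.23 [0.568  0.1096 0.1056] [ 0.6 -0.2  0.4]
ring shift [0.33 3.31] 0.864 model [0.16 3.52] theta_y -0.0035
spindle shift [0.53 3.61] 0.948 model [0.57 4.07] theta_y -0.0068
barend shift [-0.21  3.19] 0.97 model [-0.24  3.37] theta_y -0.0033
pointer shift [-0.69  2.79] 0.812 model [-0.36  3.55] theta_y -0.0129
FIX plate shift [-0.1  -0.05] 0.907 model [-0.28  4.17] theta_y -0.0607
FIX cheek shift [ 0.26 -0.11] 0.678 model [0.15 0.17] theta_y -0.0984
red row 295.06 theta -0.0038
[([47.0, 109.2], [45, 106, 6, 9, 33])]
-0.01 [array([ 87.8, 111. ]), array([ 62.7, 111. ]), array([ 37.6, 111. ]), array([ 22.5, 111. ])]
0 [array([ 90.1, 110.8]), array([ 65.5, 110.8]), array([ 40.8, 110.8]), array([ 26.1, 110.8])]
0.01 [array([ 92.4, 110.6]), array([ 68.2, 110.6]), array([ 44. , 110.6]), array([ 29.5, 110.6])]
0.136 [-21.7 113.2]
0.125 [  0.9 111.9]
0.12 [ 10.1 111.3]
0.115 [ 18.7 110.8]
0.11 [ 26.8 110.4]
[ 60 111]
```

View pics/p1c.png

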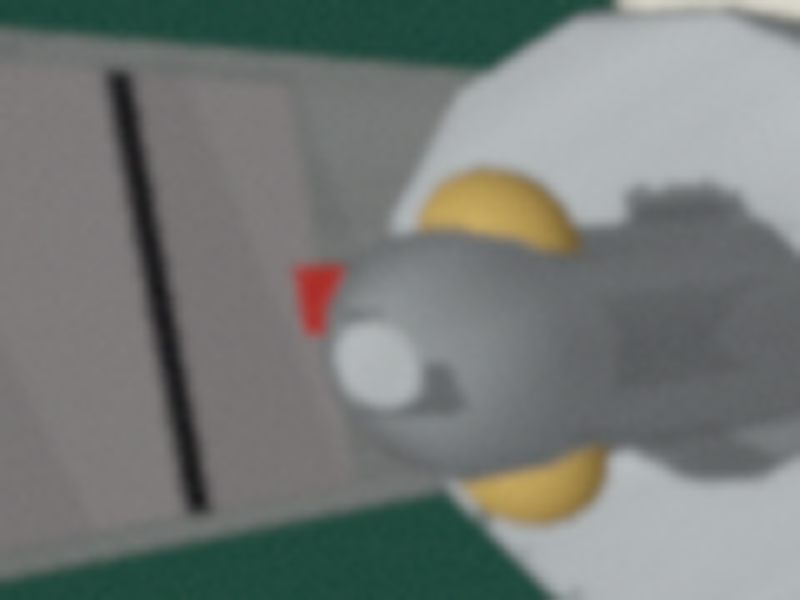

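The last picture shows the black line at about col 24 and the pointer tip at about col 45, seen from 37° off vertical. I'll take more camera positions along y and triangulate tip and line together, numerically.

Request:
drive_tool --commands '[0, -0.02, 0, 0, 0.1, 0, -0.04, 0, 0, 0.1, 0, -0.04, 0, 0, 0.1, 0, -0.04, 0, 0, 0.1, 0, -0.04, 0, 0, 0.1]'

```text
t: 20.15
position: [0.5689, 0.1493, 0.1056]
eef_rot: [3.141, 0.0, -0.023]
ft_force: [-0.1, 0.7, 0.2]
opening: 0.0418
```

```bash
cat > p.py <<'E'
from h import *
import sys,pickle
n=sys.argv[1]
if n=='p1': s=dict(np.load('pics/last_wrist.npz'));f=cv2.imread('pics/p1.png')
else:
    S=[snap('wrist') for _ in range(4)];s=S[0];f=np.mean([x['frame'].astype(np.float32) for x in S],0).astype(np.uint8);cv2.imwrite('pics/%s.png'%n,f)
pickle.dump((s['mtx'],s['T']),open('pics/%s.pkl'%n,'wb'))
piv=np.array([.639,-.0035,.115]);F=f.astype(int)
r=(F[...,2]-np.maximum(F[...,0],F[...,1]));m=r>45;m[260:]=0
k,l,st,ce=cv2.connectedComponentsWithStats(m.astype(np.uint8))
print([(ce[i].round(1).tolist(),st[i].tolist()) for i in range(1,k) if st[i,4]>8])
c=proj(s,armpt(piv,.207,0,0)).round(1);L=proj(s,armpt(piv,.219,0,0)).round(1);print('expect tip',c,'line',L)
print('T',np.round(s['T'][:3,3],4))
y=int(sys.argv[2]) if len(sys.argv)>2 else int(c[1])
a=int(max(L[0]-25,0));b=int(c[0]+20);print('cols',a,'gray',cv2.cvtColor(f,cv2.COLOR_BGR2GRAY)[y-1:y+2,a:b].mean(0).round().astype(int).tolist());print('red',r[y-1:y+2,a:b].mean(0).round().astype(int).tolist())
E
python3 p.py p1 110; python3 p.py p2
```

```text
[([46.7, 109.9], [44, 106, 7, 10, 54])]
expect tip [ 48.2 110.8] line [ 18.7 110.8]
T [0.6474 0.1081 0.2719]
cols 0 gray [123, 124, 124, 124, 124, 123, 124, 124, 122, 124, 124, 124, 124, 124, 124, 124, 124, 123, 124, 123, 119, 98, 63, 33, 36, 68, 99, 114, 117, 118, 117, 117, 117, 118, 117, 118, 116, 117, 117, 118, 119, 121, 123, 123, 113, 97, 85, 84, 90, 99, 110, 118, 125, 131, 135, 138, 139, 140, 142, 142, 142, 139, 138, 136, 135, 132, 132, 130]
red [3, 3, 3, 3, 3, 3, 3, 3, 3, 3, 3, 4, 3, 3, 3, 2, 3, 4, 3, 3, 3, 2, 1, -1, -1, 1, 3, 3, 3, 3, 3, 2, 3, 4, 3, 4, 4, 3, 3, 3, 3, 3, 4, 13, 50, 95, 118, 119, 104, 69, 24, 0, -4, -5, -5, -5, -6, -5, -6, -6, -6, -6, -6, -6, -6, -6, -5, -5]
[([83.9, 111.0], [68, 73, 32, 77, 1645]), ([160.7, 110.9], [143, 106, 37, 11, 393])]
expect tip [146.  110.6] line [116.4 110.6]
T [0.6483 0.1478 0.2718]
cols 91 gray [83, 81, 70, 63, 78, 103, 126, 141, 143, 133, 121, 115, 117, 119, 121, 122, 122, 122, 121, 122, 122, 122, 123, 123, 122, 122, 120, 114, 92, 61, 49, 74, 101, 113, 115, 115, 115, 116, 116, 116, 118, 121, 122, 121, 120, 115, 111, 111, 111, 113, 116, 113, 104, 91, 85, 84, 83, 84, 84, 84, 84, 84, 85, 84, 85, 85, 85, 85, 84, 85, 86, 86, 85, 85, 84]
red [121, 116, 104, 69, 27, 6, 1, 2, 3, 3, 3, 2, 4, 3, 3, 3, 3, 3, 3, 3, 2, 2, 3, 3, 4, 3, 3, 3, 2, -1, -1, 1, 4, 3, 3, 3, 3, 3, 3, 3, 3, 3, 4, 4, 2, 0, -2, -4, -3, -3, 1, 23, 67, 106, 120, 121, 122, 121, 122, 122, 122, 123, 122, 124, 123, 123, 124, 123, 124, 124, 124, 124, 124, 125, 125]
```

```bash
python3 - <<'E'
from h import *
import pickle
C={n:dict(zip(('mtx','T'),pickle.load(open('pics/%s.pkl'%n,'rb')))) for n in('p1','p2')}
def t2(a,b,r):
    return tri(ray(C['p1'],a,r[0]),ray(C['p2'],b,r[1]))
L=t2(23.6,120.9,(110,110.6));P=t2(44.2,142.9,(110,110.6));print(L,P,'dz',P[2]-L[2],'dy',P[1]-L[1])
for e in(-.3,.3):print(t2(44.2+e,142.9,(110,110.6))[2]-L[2])
piv=np.array([.639,-.0035,.115])
print(np.round(C['p1']['T'],4),np.round(C['p2']['T'],4))
E
```

```text
[0.64409437 0.21398266 0.11410314] [0.64394469 0.20421038 0.11632188] dz 0.002218740963952359 dy -0.00977227223418467
0.002689744821649187
0.0017448674754942523
[[-2.380e-02  9.583e-01  2.848e-01  6.474e-01]
 [-9.997e-01 -2.280e-02 -6.900e-03  1.081e-01]
 [-1.000e-04 -2.849e-01  9.586e-01  2.719e-01]
 [ 0.000e+00  0.000e+00  0.000e+00  1.000e+00]] [[-2.340e-02  9.583e-01  2.849e-01  6.483e-01]
 [-9.997e-01 -2.250e-02 -6.500e-03  1.478e-01]
 [ 1.000e-04 -2.850e-01  9.585e-01  2.718e-01]
 [ 0.000e+00  0.000e+00  0.000e+00  1.000e+00]]
```

The tip's top edge sits about 2.2 mm above the line centre. Allowing for half the pointer's thickness, that is about -0.004 rad, and the scene view says -0.0035. I'll push the trim about 1.1 mm further out.

Request:
drive_tool --commands '[0, 0.005, -0.03, 0, 0.1, 0, 0.015, -0.065, 0, 0.1, 0.02, 0.04, -0.085, 0, 0.1, 0.05, 0.065, -0.085, 0, 0.1, 0.074, 0.085, -0.085, 0, 0.1]'

```text
t: 20.77
position: [0.6426, 0.061, 0.193]
eef_rot: [-3.142, -0.004, -0.023]
ft_force: [-1.6, 0.3, -0.4]
opening: 0.0419
```

Request:
drive_tool --commands '[0, 0, 0, 0, 0.1, 0, 0, 0.025, 0, 0.1, 0, 0, 0.048, 0, 0.1, 0, 0, 0.048, 0, 0.4, 0, 0, 0.048, 0, 0.62]'

```text
t: 21.18
position: [0.6403, 0.0628, 0.142]
eef_rot: [3.141, 0.002, -0.023]
ft_force: [0.4, 0.4, 0.7]
opening: 0.0326
```

Request:
drive_tool --commands '[0, 0, 0, 0, 0.62, 0, 0, 0, 0, 0.62, 0, -0.003, 0, 0, 0.62, 0, -0.0045, 0, 0, 0.62, 0, -0.0051, 0, 0, 0.62]'

```text
t: 21.6
position: [0.6413, 0.0683, 0.1433]
eef_rot: [3.141, -0.001, -0.023]
ft_force: [1.3, -1.3, -0.4]
opening: 0.0179
```

Request:
drive_tool --commands '[0, 0, 0, 0, 0.62, 0, 0, 0, 0, 0.62, 0, 0.004, 0, 0, 0.62, 0, 0.004, 0, 0, 0.3, 0, 0.004, 0, 0, 0.1]'

```text
t: 22.02
position: [0.6409, 0.0637, 0.1426]
eef_rot: [-3.142, 0.0, -0.024]
ft_force: [0.1, 0.3, 0.5]
opening: 0.0267
```

Request:
drive_tool --commands '[0, 0, 0, 0, 0.1, 0, 0, -0.025, 0, 0.1, -0.01, -0.005, -0.045, 0, 0.1, -0.04, -0.02, -0.048, 0, 0.1, -0.074, -0.045, -0.048, 0, 0.1]'

```text
t: 22.43
position: [0.5688, 0.1096, 0.1919]
eef_rot: [-3.142, -0.002, -0.025]
ft_force: [-0.3, 0.4, 0.8]
opening: 0.042
```

Request:
drive_tool --commands '[0, -0.02, 0.03, 0, 0.1, 0, -0.04, 0.06, 0, 0.1, 0, -0.04, 0.085, 0, 0.1, 0, -0.04, 0.085, 0, 0.1, 0, -0.04, 0.085, 0, 0.1]'

```text
t: 22.85
position: [0.5689, 0.1503, 0.1052]
eef_rot: [3.141, 0.002, -0.023]
ft_force: [0.2, 0.4, 0.8]
opening: 0.0416
```

Request:
drive_tool --commands '[0, 0, 0, 0, 0.1, 0, 0, 0, 0, 0.1, 0, 0, 0, 0, 0.1, 0, 0, 0, 0, 0.1, 0, 0, 0, 0, 0.1]'

```text
t: 23.27
position: [0.5697, 0.1502, 0.1064]
eef_rot: [-3.141, -0.001, -0.024]
ft_force: [-0.5, -0.4, -0.1]
opening: 0.0416
```

Request:
drive_tool --commands '[0, 0, 0, 0, 0.1, 0, 0, 0, 0, 0.1, 0, 0, 0, 0, 0.1, 0, 0, 0, 0, 0.1, 0, 0, 0, 0, 0.1]'

```text
t: 23.68
position: [0.5694, 0.1504, 0.1056]
eef_rot: [3.142, 0.0, -0.023]
ft_force: [-0.3, -0.6, -0.7]
opening: 0.042
```

```bash
python3 t5.py; python3 p.py p4
```

```text
23.68 [0.5694 0.1504 0.1056] [-0.3 -0.6 -0.7]
ring shift [0.33 3.36] 0.885 model [0.16 3.52] theta_y -0.0026
spindle shift [0.53 3.65] 0.956 model [0.57 4.07] theta_y -0.0062
barend shift [-0.19  3.39] 0.962 model [-0.24  3.37] theta_y 0.0003
pointer shift [-0.61  3.02] 0.803 model [-0.36  3.55] theta_y -0.0089
FIX plate shift [-0.1  -0.06] 0.905 model [-0.28  4.17] theta_y -0.0609
FIX cheek shift [ 0.18 -0.13] 0.679 model [0.15 0.17] theta_y -0.1087
red row 295.24 theta -0.0007
[([87.9, 112.2], [72, 75, 32, 76, 1626]), ([165.0, 111.8], [147, 107, 37, 11, 389])]
expect tip [148.9 111.8] line [119.3 111.9]
T [0.6488 0.1488 0.2719]
cols 94 gray [83, 84, 81, 69, 61, 78, 104, 129, 143, 143, 132, 119, 115, 118, 120, 122, 122, 121, 122, 121, 122, 122, 122, 122, 122, 122, 121, 119, 103, 74, 48, 56, 91, 111, 115, 115, 115, 115, 116, 116, 118, 121, 121, 121, 120, 115, 111, 110, 110, 113, 116, 115, 112, 100, 88, 85, 84, 84, 85, 84, 84, 85, 84, 85, 85, 86, 85, 85, 85, 85, 86, 85, 85, 86]
red [121, 120, 116, 104, 67, 25, 6, 1, 3, 3, 3, 3, 3, 3, 3, 3, 2, 3, 3, 2, 3, 3, 3, 3, 3, 3, 3, 3, 2, 1, -1, 0, 3, 3, 3, 3, 3, 3, 3, 3, 3, 3, 3, 3, 2, 0, -3, -3, -3, -3, -3, 4, 32, 79, 113, 121, 123, 121, 121, 122, 122, 123, 123, 124, 123, 122, 124, 123, 124, 123, 123, 124, 125, 123]
```

Request:
drive_tool --commands '[0, 0.02, 0, 0, 0.1, 0, 0.04, 0, 0, 0.1, 0, 0.04, 0, 0, 0.1, 0, 0.04, 0, 0, 0.1, 0, 0.04, 0, 0, 0.1]'

```text
t: 24.6
position: [0.5685, 0.1107, 0.1057]
eef_rot: [-3.141, -0.0, -0.024]
ft_force: [-0.1, 0.1, 0.5]
opening: 0.0421
```

Request:
drive_tool --commands '[0, 0, 0, 0, 0.1, 0, 0, 0, 0, 0.1, 0, 0, 0, 0, 0.1, 0, 0, 0, 0, 0.1]'

```text
t: 24.93
position: [0.5684, 0.1107, 0.1056]
eef_rot: [3.142, 0.0, -0.023]
ft_force: [-0.0, 0.4, 0.7]
opening: 0.0418
```

```bash
python3 p.py p5; cat > q.py <<'E'
from h import *
import pickle
def meas(n):
    f=cv2.imread('pics/%s.png'%n).astype(float);m,T=pickle.load(open('pics/%s.pkl'%n,'rb'));s={'mtx':m,'T':T}
    piv=np.array([.639,-.0035,.115]);L=proj(s,armpt(piv,.219,0,0));c=proj(s,armpt(piv,.207,0,0));y=int(round(c[1]))
    G=f[y-1:y+2].mean((0,2));R=(f[...,2]-np.maximum(f[...,0],f[...,1]))[y-1:y+2].mean(0)
    a=int(L[0])-6;a=max(a,0);w=np.clip(100-G[a:a+22],0,None);l=(w*np.arange(a,a+22)).sum()/w.sum()
    k=int(l)+8
    while R[k]<60:k+=1
    t=k-(R[k]-60)/(R[k]-R[k-1]);return s,l,t,y
for A,B in(('p1','p2'),('p5','p4'),('p1','p4'),('p5','p2')):
    a,b=meas(A),meas(B);L=tri(ray(a[0],a[1],a[3]),ray(b[0],b[1],b[3]));P=tri(ray(a[0],a[2],a[3]),ray(b[0],b[2],b[3]))
    print(A,B,'line/tip px',np.round([a[1],a[2],b[1],b[2]],2),'L',L.round(4),'P',P.round(4),'dz mm',round((P[2]-L[2])*1e3,2))
E
python3 q.py
```

```text
[([50.8, 110.8], [47, 107, 9, 10, 68])]
expect tip [ 51.2 111.7] line [ 21.7 111.7]
T [0.6478 0.1092 0.2718]
cols 0 gray [122, 123, 123, 123, 123, 123, 123, 124, 124, 123, 123, 123, 124, 124, 123, 124, 123, 124, 124, 124, 124, 124, 123, 115, 91, 55, 32, 44, 81, 107, 116, 117, 117, 117, 117, 117, 117, 117, 117, 117, 117, 117, 119, 120, 123, 123, 123, 117, 102, 88, 84, 83, 85, 92, 103, 112, 120, 127, 130, 134, 137, 139, 140, 141, 140, 140, 138, 137, 135, 134, 133]
red [3, 3, 3, 3, 3, 4, 3, 3, 3, 3, 3, 3, 4, 3, 3, 3, 3, 3, 3, 3, 4, 3, 3, 2, 2, 0, 0, 0, 2, 3, 3, 4, 4, 3, 3, 3, 3, 3, 3, 4, 3, 3, 3, 3, 3, 4, 10, 38, 82, 113, 122, 120, 115, 94, 54, 17, 0, -5, -6, -5, -6, -5, -6, -6, -6, -6, -5, -5, -5, -6, -5]
p1 p2 line/tip px [ 23.63  44.38 120.91 142.95] L [0.6438 0.2139 0.1143] P [0.6437 0.2042 0.1163] dz mm 2.02
p5 p4 line/tip px [ 26.35  47.67 124.36 146.69] L [0.6439 0.2131 0.1157] P [0.6437 0.2035 0.1173] dz mm 1.59
p1 p4 line/tip px [ 23.63  44.38 124.36 146.69] L [0.6439 0.2133 0.1152] P [0.6438 0.2034 0.1176] dz mm 2.44
p5 p2 line/tip px [ 26.35  47.67 120.91 142.95] L [0.6438 0.2137 0.1148] P [0.6436 0.2044 0.1159] dz mm 1.12
```

The arm is within about 0.002 rad of level and steady. I'll withdraw, do a last check and hand in.

Request:
drive_tool --commands '[0, 0, -0.03, 0, 0.1, 0, 0, -0.06, 0, 0.1, -0.02, 0, -0.09, 0, 0.1, -0.03, 0, -0.1, 0, 0.1, -0.03, 0, -0.1, 0, 0.1]'

```text
t: 25.55
position: [0.5384, 0.1113, 0.2093]
eef_rot: [-3.141, -0.005, -0.023]
ft_force: [-0.6, -0.5, 0.5]
opening: 0.042
```

Request:
drive_tool --commands '[0, 0, 0, 0, 0.1, 0, 0, 0, 0, 0.1, 0, 0, 0, 0, 0.1, 0, 0, 0, 0, 0.1, 0, 0, 0, 0, 0.1]'

```text
t: 25.97
position: [0.5385, 0.111, 0.2046]
eef_rot: [3.141, 0.002, -0.023]
ft_force: [0.5, -0.2, -0.2]
opening: 0.0418
```

```bash
python3 t5.py; python3 -c "
from plant import *
print(get_obs()['t'],get_obs()['ft_force']);print(job_done())"
```

```text
25.97 [0.5385 0.111  0.2046] [ 0.5 -0.2 -0.2]
ring shift [0.32 3.39] 0.85 model [0.16 3.52] theta_y -0.0022
spindle shift [0.56 3.68] 0.954 model [0.57 4.07] theta_y -0.0058
barend shift [-0.11  3.29] 0.896 model [-0.24  3.37] theta_y -0.0014
pointer shift [-0.95  2.45] 0.892 model [-0.36  3.55] theta_y -0.0186
FIX plate shift [-0.14  0.02] 0.902 model [-0.28  4.17] theta_y -0.0597
FIX cheek shift [ 0.18 -0.13] 0.679 model [0.15 0.17] theta_y -0.1079
red row 295.13 theta -0.0026
26.2667 [ 0.33479255  0.46415577 -0.4372682 ]
the job is handed in; nothing more can be done
None
```

The arm now floats at about -0.002 rad, very slightly head-down, with nothing touching it. I handed the job in at t ≈ 26 s.

**What I did:** I pressed one ring over the spring catch, released it below the catch, and a picture then showed it home on the pan. I pushed the trim weight out in three steps (about 26 mm, then 4.8 mm and 1.1 mm) with the tab loose between the fingers, never squeezed. The two spare rings stay on the tray, and I moved nothing else on purpose.

**Last checks:**

| Check | Tilt (rad) |
|---|---|
| Scene camera, ring | -0.002 |
| Scene camera, bar end | -0.001 |
| Scene camera, red-pointer centroid | -0.003 |
| Scene camera, spindle | -0.006 |
| Scene camera, pointer template (poor match, disregarded) | -0.019 |
| Wrist camera, pointer against black line | 0 to -0.003 |

- **Wrist reading:** the top edge of the pointer tip stood 1.6 mm above the line's centre. The tilt range comes from assuming the pointer is 2–3 mm thick, which I could not measure.
- **Steadiness:** the tilt did not change visibly over the last 2 s.
- **Forces:** readings taken between moves stayed under about 3 N on the arm. The roughly 5 N peak at the catch never showed in them, and the sensor noise is about 1 N. One reading of 4.3 N came just as I stopped in free air.
- **Not checked:** I took no last picture of the whole bench, so the places of the other things were not confirmed at the end.

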